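# Sort tested relay modules and close up

## Task

Clear the tested modules off the inspection mat: pull the reject drawer open, lay every green-tagged module flat in a pass nest of the grey carrier and every red-tagged one flat in a reject nest of the drawer, one module to a nest. When all are sorted, shut the carrier's lid and push the drawer fully home. Leave the other things on the bench where they are.

Things in the scene. Friction and masses are not known exactly. Their poses are not given: they have to be found in the camera images.
- mod_a: Dark blue relay module with orange terminal rows at both ends and a green tag band wrapped round its middle (passed). A block 80 long (x) by 42 wide (y) by 40 high (z) mm, 140 g nominal; origin at its centre, so 20 mm above what it lies on. It may be absent (None).
- mod_b: Dark blue relay module with orange terminal rows at both ends and a green tag band wrapped round its middle (passed). A block 80 long (x) by 42 wide (y) by 40 high (z) mm, 140 g nominal; origin at its centre, so 20 mm above what it lies on. It may be absent (None).
- mod_c: Dark blue relay module with orange terminal rows at both ends and a green tag band wrapped round its middle (passed). A block 80 long (x) by 42 wide (y) by 40 high (z) mm, 140 g nominal; origin at its centre, so 20 mm above what it lies on. It may be absent (None).
- mod_d: Dark blue relay module with orange terminal rows at both ends and a red tag band wrapped round its middle (rejected). A block 80 long (x) by 42 wide (y) by 40 high (z) mm, 140 g nominal; origin at its centre, so 20 mm above what it lies on. It may be absent (None).
- mod_e: Dark blue relay module with orange terminal rows at both ends and a red tag band wrapped round its middle (rejected). A block 80 long (x) by 42 wide (y) by 40 high (z) mm, 140 g nominal; origin at its centre, so 20 mm above what it lies on. It may be absent (None).
- carrier: Pass carrier: open grey box fixed to the bench, outside 100 (x) by 246 (y) by 48 high mm, walls and floor 5 mm; origin at the centre of its underside. Green strips, tops 15 mm above the bench, leave three nests side by side along y, each 52 mm wide (y), 90 mm long (x), 68 mm apart. Lid hinged along its +x top edge (hinge line 50 mm to +x of the origin, 48.5 mm above the bench).
- pass_nest0 (a point): Centre of the floor of a pass nest in the carrier, 5 mm above the bench; axes as the carrier: the module's long side lies along x. One module per nest.
- pass_nest1 (a point): Centre of the floor of a pass nest in the carrier, 5 mm above the bench; axes as the carrier: the module's long side lies along x. One module per nest.
- pass_nest2 (a point): Centre of the floor of a pass nest in the carrier, 5 mm above the bench; axes as the carrier: the module's long side lies along x. One module per nest.
- lid (a joint): Clear, green-rimmed lid of the carrier, rad: 0 = shut flat on the rim, grows as it opens to 1.9; starts upright or leaning a little back. Stays where left (friction 0.11 N m; 150 g). Panel 100 mm from hinge to free edge, 246 mm wide, 8 mm thick. No handle: push it over from behind, then press it down.
- lid_edge (a point): Middle of the lid's free edge, mid-thickness, 100 mm from the hinge line; x of this frame points from the edge to the hinge, z out of the lid's upper (outer) face.
- cab_drawer0 (a joint): Reject drawer with a red front, in a low grey steel cabinet fixed to the bench (200 deep, 210 wide, 88 high mm), m: 0 = shut, 0.134 = fully out, towards -x of the cabinet, which faces the robot. Friction 1 N. It starts shut or up to 20 mm out.
- cab_drawer0_handle (a point): Middle of the drawer's bar handle: a round steel bar 11 mm thick, 105 mm long along y, its centre 35 mm in front (-x) of the drawer front and 50 mm above the bench; axes as the cabinet. It can be pinched from above with one finger between bar and front.
- reject_nest0 (a point): Centre of the floor of a reject nest in the drawer (moves with it), 22 mm above the bench; axes as the cabinet: the module's long side lies along x. Red strips 10 mm high leave two nests, 52 mm wide (y) by 93 mm long (x), 68 mm apart; walls 44 mm and front 55 mm above this floor; side walls 50 mm beside the nest centres.
- reject_nest1 (a point): Centre of the floor of a reject nest in the drawer (moves with it), 22 mm above the bench; axes as the cabinet: the module's long side lies along x. Red strips 10 mm high leave two nests, 52 mm wide (y) by 93 mm long (x), 68 mm apart; walls 44 mm and front 55 mm above this floor; side walls 50 mm beside the nest centres.
- strip: Bystander lying among the modules: orange terminal strip without tag, 90 x 20 x 18 mm, 60 g; origin at the centre of its underside, long side along x. Not to be sorted.
- multimeter: Bystander: yellow multimeter lying flat, 170 x 85 x 42 mm; origin at the centre of its underside.
- driver: Bystander: red-handled screwdriver, 170 mm long, lying along y beyond the modules.
- spool: Bystander: white spool of solder, 60 mm across, 50 mm high; origin at the centre of its underside.
- cup: Bystander: black pen cup, 70 mm across, 90 mm high; origin at the centre of its underside.
- mouse: Bystander: black computer mouse, 100 x 62 x 36 mm; origin at the centre of its underside.

How it is judged:
By the outcome, as a careful person would: the job done as asked, in the order asked, and still so for the second after the job is handed in, with the robot touching nothing.
Of mod_a, mod_b, mod_c, mod_d, mod_e only 4 to 5 are there at a start; the rules pass over those that are not, and their reading is None.
At some moment in a run one of mod_a, mod_b, mod_c, mod_d, mod_e may be knocked a few centimetres aside while the robot is not near it.
Once in a run the grip may slacken for a moment while it holds something.
It also fails if it takes over 210 s, if anything falls off the work surface, if the arm or the gripper's body presses on something with over 40 N, if the wrist force passes 120 N, or if a joint passes its speed limit or range.

## Robot

A 7-joint arm with a two-finger parallel gripper is mounted at the origin on the work surface. World frame = base frame: x ahead of the robot, y to its left, z up, the work surface at z = 0. Lengths are in m, angles in rad, forces in N, time in s.
With the tool pointing down it reaches from about 0.4 to 0.85 m from the base axis. Payload 4.5 kg.
Tool frame: the origin (TCP) lies at the very end of the fingers, on their centre line; the grasp point (between the pads) lies 19 mm behind it (r.pinch_z is the distance from the TCP to the grasp point, in m); z points along the fingers, y is the line along which they close (so a half turn about z gives the same grasp; the last joint's range is limited). The gripper opens to 85 mm and grips with 20 to 120 N. Pads are 22 mm wide; open, the fingers measure 114 mm over their backs; the gripper's body (76 mm by 85 mm) begins 54 mm behind the grasp point. The pads swing forward as they close: fully open they stand 13 mm farther back than shut.
Start: joints at [-1.294, 0.689, -0.195, 1.565, 0.157, 0.902, -0.215], TCP at [0.15, 0.607, 0.231] pointing down, gripper open.
Joint ranges: [-3.01, 3.01], [-0.46, 2.08], [-1.47, 1.51], [0.13, 2.56], [-1, 4.14], [0.04, 2.09], [-2.66, 2.66]. Speed limits (rad/s): [2.57, 2.57, 3.14, 3.14, 3.14, 3.14, 3.14].

## Interface

Orientations are given as a rotation vector (axis times angle).
In Python, from rig import r gives the robot as it stands. The module is installed in compiled form; this text tells all that it offers.
- The arm moves only by the tool carry_out, never from a script. Its arguments are lists of equal length, an entry for each row: "translation": the shift along the tool's x, y, z each as a share of 0.5 m, from -1 to 1, a list of three; "dr": the turn, a rotation vector about the tool's x, y, z each as a share of pi/2 rad, from -1 to 1, a list of three. In form: {"translation": [[tx, ty, tz], ...], "dr": [[ax, ay, az], ...]}. A call has exactly 10 rows; each row is the pose to reach, as a shift and turn from the pose commanded when the call began, along the tool's axes at that moment; what a row does not reach only later rows make up. A row lasts 1/10 s, in which the tool goes at most 50 mm and 8.59 degrees, less where a joint would pass 70% of its speed; a pose out of reach is approached as far as the arm can. A call with a number of a shift or a turn outside -1 to 1 is refused whole. A call with a gripper value outside its range is refused whole. "hand" is the opening, from -1 (shut) to 1 (fully open), set as the call begins (left out, the last holds). The fingers move at their own pace and stop on an object; the grip force is fixed at half the most. Time passes only in rows, so rows that repeat a pose let the fingers close, or fill a call up. It gives the time, the measured TCP pose, the force, the opening and the grip force at its end, in the units of the state.
- r.sense(): the state, without advancing time (a new reading comes with each control period).
- r.camera(name): name is "side" or "top"; returns the picture (420x560x3 uint8, blue, green, red); there is no depth.
- r.camera_info(name): a dict with "mtx" (3x3 intrinsics, pixels), "R" (3x3) and "t" (3): a world point X has camera coordinates R X + t. Camera axes: x right, y down, z forward; pixel columns grow to the right and rows downward; lengths in m; the calibration is good to about 2 mm. A picture is of the moment at which its call begins. camera_info takes no time and is no camera call.
- r.job_done(): hands the job in; it is judged then, once.
Trained networks look in the newest picture that a camera, given by its name, has taken for a name from the list of things; names that differ only in an ending like _2 or _b are one class to them, and where a whole thing is asked for, a point or a joint stands for the part that bears it (a point fixed in the world has none). Each returns a list of dicts, best first, with "conf" (0 to 1); they miss things now and then, are a little off and sometimes report something else, mostly with a low value. They report only what shows in the picture. A call takes as long as a camera call.
- r.find_in(camera, query): "xy" ([column, row] as shares, 0 to 1, of the picture: columns of its width, rows of its height, amid what is visible of it).
- r.masks_of(camera, query): "mask" (420x560 bool, what is visible of it) and "xy" ([column, row] as shares, 0 to 1, of the picture: columns of its width, rows of its height, amid what is visible of it).
The state is a dict: "time": time; "qpos": joint angles; "qvel": joint speeds; "effort": joint torques, N m; "position": TCP position; "tcp_rot": TCP orientation; "force": force on the tool from outside, world axes, zero at the start; "wrist_torque": the same for the moment, N m; "finger_gap": opening from 0.0 (shut) to 1.0 (fully open); "gripper_force": force on a finger pad.
Only numpy, scipy, OpenCV 4.12 (cv2) and the standard library are available. Lean on these libraries where they do the work, as an engineer would, in place of code of your own. Each camera call takes 0.05 s, during which the arm holds its last target. There are 200 camera calls.

## Working session

There is one attempt and no reset: what is moved stays moved. The work goes in short steps, Python scripts to look and compute and a tool call to move; the robot and the scene stay as the last step left them, time stands still between calls to the robot, and variables do not carry over. Pictures are saved under pics/ and viewed, at most 14 in all, crops included, and the job is handed in when it is done.

Besides the shell and the picture viewer there is one more tool, called after "Request:" as name(argument=value, ...) on one line, values as JSON. carry_out: Moves the arm, as the interface text tells. Its arguments: {"type":"object","properties":{"translation":{"type":"array"},"dr":{"type":"array"},"hand":{"type":"number"}},"required":["translation","dr"]}

```bash
mkdir -p pics; python3 - <<'E'
from rig import r
import cv2,numpy as np
s=r.sense(); print({k:np.round(v,3).tolist() for k,v in s.items()})
for n in("top","side"):
    cv2.imwrite(f"pics/{n}0.png",r.camera(n)); i=r.camera_info(n); print(n,{k:np.round(v,4).tolist() for k,v in i.items()})
E
```

```text
{'time': 0.0, 'qpos': [-1.294, 0.69, -0.194, 1.566, 0.157, 0.903, -0.215], 'qvel': [0.001, 0.002, -0.001, -0.001, 0.001, 0.0, 0.0], 'effort': [-0.0, -53.96, -1.267, -15.855, 0.009, 0.009, -0.0], 'position': [0.15, 0.606, 0.23], 'tcp_rot': [-0.38, -3.118, 0.003], 'force': [-1.189, -0.132, -0.397], 'wrist_torque': [-0.009, 0.004, 0.022], 'gripper_force': 0.0, 'finger_gap': 1.002}
top {'mtx': [[451.5529, 0.0, 285.5166], [0.0, 451.5529, 208.1004], [0.0, 0.0, 1.0]], 'R': [[-0.0285, -0.9996, 0.0062], [-0.9867, 0.0271, -0.1601], [0.1599, -0.0107, -0.9871]], 't': [-0.0198, 0.5489, 1.153]}
side {'mtx': [[387.2793, 0.0, 273.4903], [0.0, 387.2793, 202.2197], [0.0, 0.0, 1.0]], 'R': [[-0.9782, -0.2069, 0.0148], [-0.165, 0.7333, -0.6596], [0.1257, -0.6477, -0.7515]], 't': [0.515, 0.1785, 1.0339]}
```

View pics/top0.png

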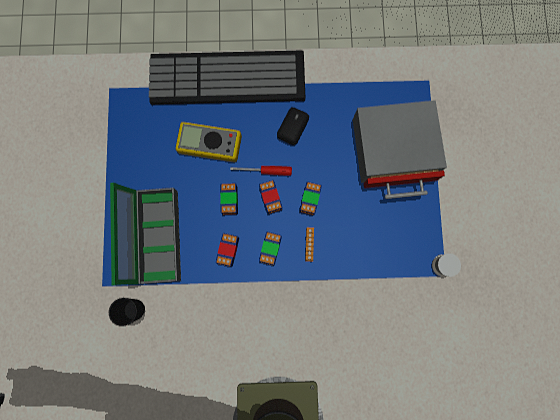

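View pics/side0.png

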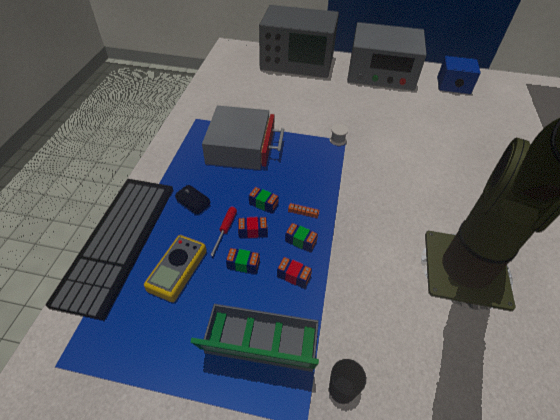

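The pictures show five modules: greens at top px (229,198), (311,198) and (270,249), reds at (270,197) and (227,249). The orange strip is at (310,245). The carrier is on the left with its lid on the +y side, and the drawer is on the right, facing the robot.

```bash
cat > h.py <<'E'
from rig import r
import cv2, numpy as np, pickle
from scipy.optimize import minimize
from scipy.spatial.transform import Rotation as Ro
I={n:r.camera_info(n) for n in("top","side")}
def proj(n,X):
    i=I[n]; c=np.atleast_2d(X)@np.array(i["R"]).T+i["t"]; p=c@np.array(i["mtx"]).T; return p[:,:2]/p[:,2:]
def ray(n,px,z):  # world point on plane z
    i=I[n];R=np.array(i["R"]);d=R.T@np.linalg.solve(i["mtx"],[px[0],px[1],1]);o=-R.T@np.array(i["t"]);return o+d*(z-o[2])/d[2]
def tri(pa,pb):  # top px, side px -> world
    A=[];b=[]
    for n,p in(("top",pa),("side",pb)):
        i=I[n];P=np.array(i["mtx"])@np.c_[i["R"],i["t"]]
        for k in(0,1): q=P[k]-p[k]*P[2]; A.append(q[:3]); b.append(-q[3])
    x,res,_,_=np.linalg.lstsq(np.array(A),np.array(b),rcond=None); return x
def corners(x,y,z,yaw,dim):
    s=np.array([[a,b,c] for a in(-.5,.5) for b in(-.5,.5) for c in(-.5,.5)])*dim
    return s@np.array([[np.cos(yaw),np.sin(yaw),0],[-np.sin(yaw),np.cos(yaw),0],[0,0,1]])+[x,y,z]
K=4
def sil(n,C):
    h=cv2.convexHull(proj(n,C).astype(np.float32))[:,0]
    m=np.zeros((420*K,560*K),np.uint8); cv2.fillConvexPoly(m,np.round(((h+.5)*K-.5)*16).astype(np.int32),1,shift=4)
    return m
def fit(masks,dim,p0):  # masks {cam:bool}; p0 x,y,z,yaw
    bx={};big={}
    for n,m in masks.items():
        big[n]=cv2.resize(m.astype(np.uint8),None,fx=K,fy=K,interpolation=cv2.INTER_NEAREST)
    def cost(p):
        c=0
        for n in big:
            s=sil(n,corners(p[0],p[1],p[2],p[3],dim)); c+=1-(s&big[n]).sum()/max((s|big[n]).sum(),1)
        return c
    best=None
    for dy in(0,):
        q=np.array(p0,float); sim=np.vstack([q]+[q+d for d in np.diag([.012,.012,.01,.25])])
        o=minimize(cost,q,method="Nelder-Mead",options=dict(initial_simplex=sim,xatol=2e-4,fatol=1e-4,maxiter=160))
        if best is None or o.fun<best.fun: best=o
    return best.x,best.fun
def color(img,m):
    b,g,rr=[img[...,k][m].astype(int) for k in range(3)]
    G=((g>rr+40)&(g>b+25)).sum(); Rd=((rr>g+70)&(rr>b+70)&(g<60)).sum(); return ("G" if G>Rd else "R"),int(G),int(Rd)
E
cat > look.py <<'E'
from h import *
def modules(verbose=True):
    im={};ms={}
    for n in("top","side"):
        im[n]=r.camera(n); ms[n]=[d for d in r.masks_of(n,"mod_a") if d["conf"]>.3]
    out=[]
    for d in ms["top"]:
        px=np.array(d["xy"])*[560,420]; w=ray("top",px,.03)
        e=proj("side",[[w[0],w[1],.02]])[0]
        c=[(np.hypot(*(np.array(q["xy"])*[560,420]-e)),k) for k,q in enumerate(ms["side"])]
        k=min(c) if c else(99,0)
        M={"top":d["mask"]}
        if k[0]<14: M["side"]=ms["side"][k[1]]["mask"]
        yy,xx=np.nonzero(d["mask"]); W=np.array([ray("top",(a,b),.035)[:2] for a,b in zip(xx,yy)])
        ev=np.linalg.svd(W-W.mean(0),full_matrices=False)[2][0]; yaw=np.arctan2(ev[1],ev[0])
        p,f=fit(M,[.08,.042,.04],[w[0],w[1],.02,yaw])
        print(np.round(px),round(d["conf"],2),len(M),color(im["top"],d["mask"]),np.round(p,4),round((np.degrees(p[3])+90)%180-90,1),"cost",round(f,3))
        out.append(p)
    return im,ms,out
if __name__=="__main__": modules()
E
python3 - <<'E'
from look import *
im,ms,o=modules()
for q in("carrier","lid","cab_drawer0","cab_drawer0_handle","strip","lid_edge"):
    for n in("top","side"):
        for d in r.masks_of(n,q)[:2]:
            px=np.array(d["xy"])*[560,420]; yy,xx=np.nonzero(d["mask"])
            print(q,n,round(d["conf"],2),np.round(px),len(xx),(xx.min(),xx.max(),yy.min(),yy.max()) if len(xx) else"")
            if d["conf"]>.5: pickle.dump(d["mask"],open(f"m_{q}_{n}.pkl","wb"))
print(r.sense()["time"])
E
```

```text
[271. 250.] 0.97 2 ('G', 191, 0) [0.4463 0.0081 0.02   2.8812] -14.9 cost 0.213
[311. 198.] 0.87 2 ('G', 182, 0) [ 0.5768 -0.1027  0.0205  2.8838] -14.8 cost 0.204
[270. 197.] 0.87 2 ('R', 0, 165) [ 0.5857  0.0056  0.0228 -2.8606] 16.1 cost 0.208
[225. 250.] 0.86 2 ('R', 0, 178) [0.4447 0.1225 0.0214 2.9021] -13.7 cost 0.176
[229. 199.] 0.59 2 ('G', 180, 0) [ 0.5823  0.1171  0.0227 -3.1443] -0.2 cost 0.147
[400. 180.] 0.35 1 ('R', 0, 389) [ 0.6204 -0.3476  0.0295  1.8617] -73.3 cost 0.675
carrier top 0.58 [123. 311.] 794 (np.int64(109), np.int64(144), np.int64(298), np.int64(326))
carrier side 0.65 [263. 339.] 5726 (np.int64(191), np.int64(318), np.int64(304), np.int64(371))
carrier side 0.36 [348. 380.] 1289 (np.int64(329), np.int64(365), np.int64(359), np.int64(403))
lid top 0.82 [122. 237.] 2608 (np.int64(110), np.int64(137), np.int64(183), np.int64(285))
lid side 0.98 [257. 355.] 1441 (np.int64(190), np.int64(319), np.int64(338), np.int64(368))
cab_drawer0 top 0.7 [406. 183.] 1085 (np.int64(364), np.int64(443), np.int64(170), np.int64(198))
cab_drawer0 top 0.29 [123. 238.] 2646 (
[... 346 characters left out ...]
t64(114), np.int64(166))
cab_drawer0_handle side 0.46 [301. 212.] 272 (np.int64(288), np.int64(318), np.int64(204), np.int64(218))
strip top 0.56 [308. 246.] 277 (np.int64(304), np.int64(313), np.int64(228), np.int64(261))
strip top 0.54 [294. 128.] 784 (np.int64(277), np.int64(308), np.int64(108), np.int64(145))
strip side 0.76 [302. 211.] 262 (np.int64(288), np.int64(318), np.int64(204), np.int64(217))
lid_edge top 0.86 [121. 236.] 2538 (np.int64(109), np.int64(137), np.int64(183), np.int64(285))
lid_edge side 0.98 [257. 352.] 1373 (np.int64(191), np.int64(318), np.int64(338), np.int64(368))
lid_edge side 0.29 [337. 136.] 286 (np.int64(330), np.int64(347), np.int64(125), np.int64(145))
0.9
```

```bash
cat > crop.py <<'E'
from h import *
def crop(img,x0,y0,w,h,s,step=10):
    c=cv2.resize(img[y0:y0+h,x0:x0+w],None,fx=s,fy=s,interpolation=cv2.INTER_CUBIC)
    for x in range(-(-x0//step)*step,x0+w,step):
        cv2.line(c,((x-x0)*s,0),((x-x0)*s,5),(255,255,255),1); cv2.putText(c,str(x),((x-x0)*s,14),0,.33,(0,255,255),1)
    for y in range(-(-y0//step)*step,y0+h,step):
        cv2.line(c,(0,(y-y0)*s),(5,(y-y0)*s),(255,255,255),1); cv2.putText(c,str(y),(6,(y-y0)*s+4),0,.33,(0,255,255),1)
    return c
E
python3 - <<'E'
from crop import *
t=cv2.imread("pics/top0.png");s=cv2.imread("pics/side0.png")
a=np.vstack([crop(t,100,175,95,118,5)]); b=crop(t,345,95,110,118,5)[:590,:]
print(a.shape,b.shape)
cv2.imwrite("pics/c1.png",np.hstack([a[:,:395],b[:,:400]])[:600] if 0 else cv2.resize(np.hstack([a,b]),None,fx=.78,fy=.78,interpolation=cv2.INTER_AREA))
a=crop(s,185,295,140,80,5);b=crop(s,195,95,100,80,5)
c=np.hstack([a,b]); cv2.imwrite("pics/c2.png",cv2.resize(c,None,fx=.66,fy=.66,interpolation=cv2.INTER_AREA))
E
```

```text
(590, 475, 3) (590, 550, 3)
```

View pics/c1.png

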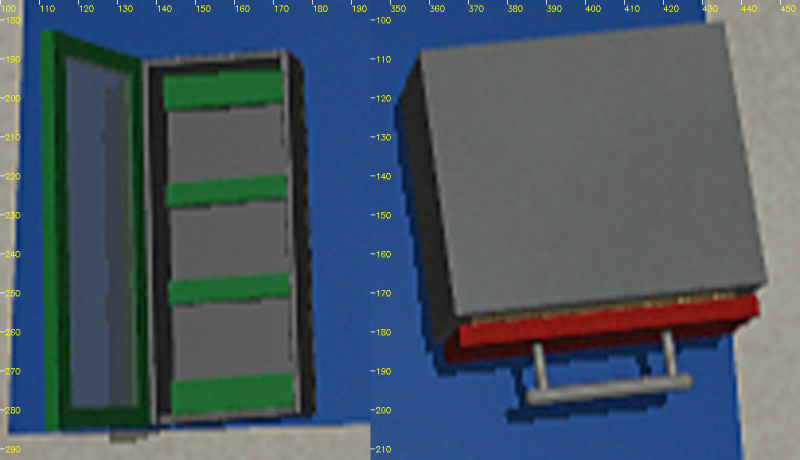

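View pics/c2.png

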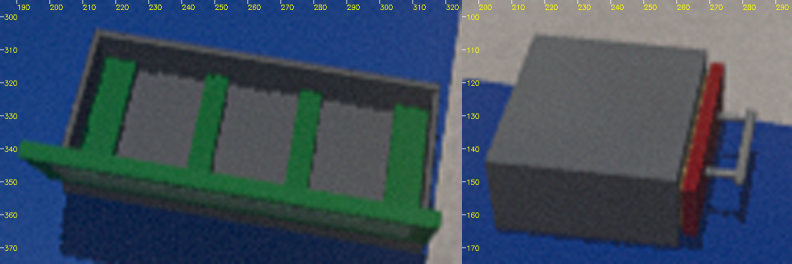

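Rim corners, strip edges, cabinet corners and handle ends are readable in both zooms. For example, in the top view the rim's lower right corner is at (177,281) and the handle runs from (385,196) to (428,192). I'll fit poses from these.

```bash
python3 - <<'E'
from h import *
from scipy.optimize import least_squares
c1=lambda X,Y:(100+X/3.9,175+Y/3.9); c1b=lambda X,Y:(345+(X-370)/3.9,95+Y/3.9)
c2=lambda X,Y:(185+X/3.3,295+Y/3.3); c2b=lambda X,Y:(195+(X-462)/3.3,95+Y/3.3)
def solve(obs,p0,name):
    def w(p,m): c,s=np.cos(p[3]),np.sin(p[3]); return np.array([p[0]+c*m[0]-s*m[1],p[1]+s*m[0]+c*m[1],p[2]+m[2]])
    f=lambda p:np.concatenate([proj(n,[w(p,m)])[0]-px for n,px,m in obs])
    o=least_squares(f,p0,loss="soft_l1"); print(name,np.round(o.x,4),"deg",round(np.degrees(o.x[3]),2)); print(np.round(f(o.x).reshape(-1,2),1).tolist()); return o.x,w
obs=[("top",c1(290,50),(-.05,-.123,.048)),("top",c1(302,412),(-.05,.123,.048)),("top",c1(157,423),(.05,.123,.048)),
("side",c2(97,31),(-.05,-.123,.048)),("side",c2(439,86),(-.05,.123,.048))]
obs+=[("top",c1(225,y),(0.,a,.015)) for y,a in((180,-.042),(203,-.026),(279,.026),(300,.042),(378,.094))]
p,w=solve(obs,[.5,.3,0,1.57],"carrier")
for k,a in enumerate((-.068,0,.068)): print("nest",k,np.round(w(p,(0,a,.005)),4))
print("hinge mid",w(p,(.05,0,.0485)))
obs=[("top",c1b(420,51),(.1,.105,.088)),("top",c1b(722,23),(.1,-.105,.088)),("top",c1b(766,283),(-.1,-.105,.088)),("top",c1b(456,316),(-.1,.105,.088)),
("side",c2b(535,35),(.1,-.105,.088)),("side",c2b(707,52),(-.1,-.105,.088)),("side",c2b(679,180),(-.1,.105,.088)),("side",c2b(487,161),(.1,.105,.088))]
p,w=solve(obs,[.75,-.3,0,0],"cab")
for a,b in((c1b(528,396),c2b(740,181)),(c1b(692,379),c2b(751,112)),(c1b(610,388),c2b(745,147))): print("handle",np.round(tri(a,b),4))
# lid free edge: top (40,30),(50,430); side (22,148),(438,219)
for a,b in((c1(42,30),c2(22,142)),(c1(52,430),c2(440,212))): print("lidedge",np.round(tri(a,b),4))
pickle.dump(p,open("cab.pkl","wb"))
E
```

```text
carrier [4.8590e-01 3.0770e-01 5.0000e-04 1.6233e+00] deg 93.01
[[-2.1, -0.4], [-1.3, 0.3], [-3.1, 0.6], [0.4, 0.4], [2.1, 0.1], [0.2, -0.5], [0.4, -0.5], [1.1, -0.7], [1.3, -0.1], [2.0, -0.5]]
nest 0 [0.5538 0.3113 0.0055]
nest 1 [0.4859 0.3077 0.0055]
nest 2 [0.418  0.3042 0.0055]
hinge mid [0.48325286 0.35765027 0.04903633]
cab [ 0.7241 -0.3467 -0.0041  0.0695] deg 3.98
[[-0.1, -3.8], [0.3, -3.7], [0.6, 2.1], [0.1, 1.2], [-1.8, 0.0], [2.3, 0.3], [1.3, 1.0], [-3.0, 0.3]]
handle [ 0.5711 -0.3009  0.0516]
handle [ 0.5813 -0.4147  0.0478]
handle [ 0.5766 -0.3584  0.0471]
lidedge [0.6057 0.3875 0.1537]
lidedge [0.3611 0.3743 0.1506]
```

```bash
python3 - <<'E'
from h import *
from scipy.optimize import least_squares
c1=lambda X,Y:(100+X/3.9,175+Y/3.9); c2=lambda X,Y:(185+X/3.3,295+Y/3.3)
def w(p,m): c,s=np.cos(p[3]),np.sin(p[3]); return np.array([p[0]+c*m[0]-s*m[1],p[1]+s*m[0]+c*m[1],p[2]+m[2]])
obs=[("top",c1(290,50),(-.05,-.123,.048),(1,1)),("top",c1(302,412),(-.05,.123,.048),(1,1)),("top",c1(157,423),(.05,.123,.048),(0,1)),
("side",c2(97,31),(-.05,-.123,.048),(1,1)),("side",c2(439,86),(-.05,.123,.048),(1,1))]
obs+=[("top",c1(225,y),(0.,a,.015),(0,1)) for y,a in((106,-.094),(180,-.042),(203,-.026),(279,.026),(300,.042),(378,.094))]
obs+=[("side",c2(x,y),(-.045,a,.015),(1,1)) for x,y,a in((135,60,-.094),(208,76,-.042),(229,77,-.026),(302,92,.026),(322,92,.042),(396,104,.094))]
f=lambda p:np.concatenate([(proj(n,[w(p,m)])[0]-px)*k for n,px,m,k in obs])
o=least_squares(f,[.5,.3,0,1.6],loss="soft_l1");p=o.x;print(np.round(p,4),np.degrees(p[3]));print(np.round(f(p).reshape(-1,2),1).tolist())
for k,a in enumerate((-.068,0,.068)): print("nest",k,np.round(w(p,(0,a,.005)),4))
pickle.dump(p,open("car.pkl","wb"))
for n in I: print(n,-np.array(I[n]["R"]).T@I[n]["t"])
E
```

```text
[ 0.4876  0.3046 -0.0046  1.6229] 92.98656146956874
[[-0.5, -0.7], [0.4, -0.5], [-0.0, -0.1], [0.3, 0.1], [1.3, -0.4], [0.0, -0.7], [0.0, -0.9], [0.0, -0.9], [0.0, -1.2], [0.0, -0.7], [0.0, -1.2], [1.4, 1.4], [0.6, -0.1], [0.8, 0.6], [0.3, -0.6], [0.9, 0.5], [0.4, 0.3]]
nest 0 [5.555e-01 3.081e-01 4.000e-04]
nest 1 [4.876e-01 3.046e-01 4.000e-04]
nest 2 [4.197e-01 3.010e-01 4.000e-04]
top [ 0.35672708 -0.02241936  1.22609002]
side [0.40336123 0.64535916 0.88706839]
```

```bash
cat > plan.py <<'E'
from h import *
def T(psi): 
    a=np.radians(psi); return np.array([[np.cos(a),np.sin(a),0],[np.sin(a),-np.cos(a),0],[0,0,-1.]])
def plan(*calls,start=None):
    """each call: list of (x,y,z,psi_deg,rows). start=(x,y,z,psi) commanded, else measured"""
    s=r.sense()
    if start: P,R=np.array(start[:3]),T(start[3])
    else: P,R=np.array(s["position"]),Ro.from_rotvec(s["tcp_rot"]).as_matrix()
    for c in calls:
        for x,y,z,psi,n in c:
            t=np.round(R.T@(np.array([x,y,z])-P)/.5,3)+0.; d=np.round(Ro.from_matrix(R.T@T(psi)).as_rotvec()/(np.pi/2),3)+0.
            print(f"{n}x t{t.tolist()} dr{d.tolist()}",end=" | ")
        print()
        P=P+R@(t*.5); R=R@Ro.from_rotvec(d*np.pi/2).as_matrix()
def st():
    s=r.sense(); R=Ro.from_rotvec(s["tcp_rot"]).as_matrix()
    print("t",round(s["time"],2),"pos",np.round(s["position"],4),"psi",round(np.degrees(np.arctan2(R[1,0],R[0,0])),2),"tilt",np.round(R[:2,2],3),"F",np.round(s["force"],1),"gap",round(s["finger_gap"],3),"gf",round(s["gripper_force"],1),"q7",round(s["qpos"][6],2))
E
python3 - <<'E'
from plan import *
for p,z in(((447,265),.03),((406,194),.05),((309,245),.01)): print(ray("top",p,z))
plan([(.47,.2,.25,130,10)],[(.577,-.2,.22,100,10)],[(.577,-.358,.12,94.3,10)],[(.577,-.358,.031,94.3,10)])
E
```

```text
[ 0.3868897  -0.45645547  0.03      ]
[ 0.57634219 -0.35615611  0.05      ]
[ 0.45129632 -0.0959176   0.01      ]
10x t[-0.816, -0.636, -0.037] dr[0.0, 0.0, 0.401] | 
10x t[-0.75, -0.35, 0.06] dr[0.0, 0.0, 0.333] | 
10x t[-0.312, -0.055, 0.2] dr[0.0, 0.0, 0.064] | 
10x t[0.0, 0.0, 0.178] dr[0.0, 0.0, 0.0] |
```

Request:
carry_out(translation=[[-0.78, -0.61, -0.037], [-0.78, -0.61, -0.037], [-0.78, -0.61, -0.037], [-0.78, -0.61, -0.037], [-0.78, -0.61, -0.037], [-0.78, -0.61, -0.037], [-0.78, -0.61, -0.037], [-0.78, -0.61, -0.037], [-0.78, -0.61, -0.037], [-0.78, -0.61, -0.037]], dr=[[0, 0, 0.4], [0, 0, 0.4], [0, 0, 0.4], [0, 0, 0.4], [0, 0, 0.4], [0, 0, 0.4], [0, 0, 0.4], [0, 0, 0.4], [0, 0, 0.4], [0, 0, 0.4]], hand=-0.25)

```text
time: 1.9
position: [0.4569, 0.2147, 0.2502]
tcp_rot: [1.327, 2.847, 0.001]
force: [0.9, 0.9, -0.5]
finger_gap: 0.375
gripper_force: 0.0
```

```bash
python3 - <<'E'
from plan import *
st();plan([(.577,-.2,.2,100,10)],[(.577,-.358,.12,94.3,10)],[(.577,-.358,.08,94.3,10)])
E
```

```text
t 1.9 pos [0.4569 0.2147 0.2502] psi 130.03 tilt [0.001 0.   ] F [ 0.9  0.9 -0.5] gap 0.375 gf 0.0 q7 0.11
10x t[-0.789, -0.35, 0.1] dr[0.001, 0.0, 0.334] | 
10x t[-0.311, -0.054, 0.161] dr[0.0, 0.0, 0.063] | 
10x t[0.0, 0.0, 0.08] dr[0.0, 0.0, 0.0] |
```

Request:
carry_out(translation=[[-0.789, -0.35, 0.1], [-0.789, -0.35, 0.1], [-0.789, -0.35, 0.1], [-0.789, -0.35, 0.1], [-0.789, -0.35, 0.1], [-0.789, -0.35, 0.1], [-0.789, -0.35, 0.1], [-0.789, -0.35, 0.1], [-0.789, -0.35, 0.1], [-0.789, -0.35, 0.1]], dr=[[0, 0, 0.334], [0, 0, 0.334], [0, 0, 0.334], [0, 0, 0.334], [0, 0, 0.334], [0, 0, 0.334], [0, 0, 0.334], [0, 0, 0.334], [0, 0, 0.334], [0, 0, 0.334]])

```text
time: 2.9
position: [0.5754, -0.2054, 0.1992]
tcp_rot: [2.027, 2.395, -0.005]
force: [-1.1, -0.9, 0.1]
finger_gap: 0.377
gripper_force: 0.0
```

Request:
carry_out(translation=[[-0.311, -0.054, 0.16], [-0.311, -0.054, 0.16], [-0.311, -0.054, 0.16], [-0.311, -0.054, 0.16], [-0.311, -0.054, 0.16], [-0.311, -0.054, 0.16], [-0.311, -0.054, 0.16], [-0.311, -0.054, 0.16], [-0.311, -0.054, 0.16], [-0.311, -0.054, 0.16]], dr=[[0, 0, 0.063], [0, 0, 0.063], [0, 0, 0.063], [0, 0, 0.063], [0, 0, 0.063], [0, 0, 0.063], [0, 0, 0.063], [0, 0, 0.063], [0, 0, 0.063], [0, 0, 0.063]])

```text
time: 3.9
position: [0.5766, -0.3547, 0.1203]
tcp_rot: [2.134, 2.305, 0.001]
force: [-0.1, 0.1, -0.9]
finger_gap: 0.374
gripper_force: 0.0
```

```bash
python3 - <<'E'
from plan import *
from crop import crop
st();plan([(.577,-.358,.033,94.3,10)])
t=r.camera("top");s=r.camera("side")
a=crop(t,360,130,80,80,5);b=crop(s,230,80,80,80,5); cv2.imwrite("pics/c3.png",np.hstack([a,b]))
E
```

```text
t 3.9 pos [ 0.5766 -0.3547  0.1203] psi 94.42 tilt [0.001 0.   ] F [-0.1  0.1 -0.9] gap 0.374 gf 0.0 q7 0.59
10x t[-0.007, 0.0, 0.175] dr[0.0, 0.0, 0.001] |
```

View pics/c3.png

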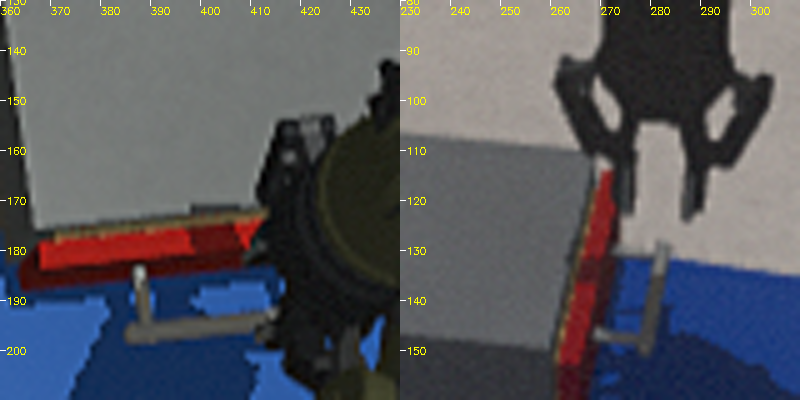

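The open fingers (side px 275 and 287, row 122) straddle the bar's line near column 281. I'll descend.

Request:
carry_out(translation=[[0, 0, 0.03], [0, 0, 0.06], [0, 0, 0.08], [0, 0, 0.1], [0, 0, 0.12], [0, 0, 0.14], [0, 0, 0.155], [0, 0, 0.165], [0, 0, 0.175], [0, 0, 0.175]], dr=[[0, 0, 0], [0, 0, 0], [0, 0, 0], [0, 0, 0], [0, 0, 0], [0, 0, 0], [0, 0, 0], [0, 0, 0], [0, 0, 0], [0, 0, 0]])

```text
time: 5.0
position: [0.5783, -0.3554, 0.0337]
tcp_rot: [2.132, 2.302, 0.004]
force: [-0.4, 0.7, 3.5]
finger_gap: 0.373
gripper_force: 1.5
```

Request:
carry_out(translation=[[0, 0, 0], [0, 0, 0], [0, 0, 0], [0, 0, 0], [0, 0, 0], [0, 0, 0], [0, 0, 0], [0, 0, 0], [0, 0, 0], [0, 0, 0]], dr=[[0, 0, 0], [0, 0, 0], [0, 0, 0], [0, 0, 0], [0, 0, 0], [0, 0, 0], [0, 0, 0], [0, 0, 0], [0, 0, 0], [0, 0, 0]], hand=-1)

```text
time: 6.0
position: [0.5768, -0.3556, 0.0329]
tcp_rot: [2.134, 2.303, 0.001]
force: [0.0, 2.0, 6.0]
finger_gap: 0.101
gripper_force: 58.5
```

```bash
python3 - <<'E'
from plan import *
st()
E
```

```text
t 6.0 pos [ 0.5768 -0.3556  0.0329] psi 94.36 tilt [ 0.001 -0.   ] F [0. 2. 6.] gap 0.101 gf 58.5 q7 0.59
```

Request:
carry_out(translation=[[0, -0.025, 0], [0, -0.05, 0], [0, -0.075, 0], [0, -0.1, 0], [0, -0.125, 0], [0, -0.15, 0], [0, -0.175, 0], [0, -0.2, 0], [0, -0.22, 0], [0, -0.22, 0]], dr=[[0, 0, 0], [0, 0, 0], [0, 0, 0], [0, 0, 0], [0, 0, 0], [0, 0, 0], [0, 0, 0], [0, 0, 0], [0, 0, 0], [0, 0, 0]])

```text
time: 7.0
position: [0.4643, -0.3642, 0.0328]
tcp_rot: [-2.136, -2.301, 0.002]
force: [-0.8, 0.7, 7.5]
finger_gap: 0.101
gripper_force: 60.4
```

Request:
carry_out(translation=[[0, -0.003, 0], [0, -0.006, 0], [0, -0.009, 0], [0, -0.012, 0], [0, -0.015, 0], [0, -0.018, 0], [0, -0.02, 0], [0, -0.022, 0], [0, -0.024, 0], [0, -0.024, 0]], dr=[[0, 0, 0], [0, 0, 0], [0, 0, 0], [0, 0, 0], [0, 0, 0], [0, 0, 0], [0, 0, 0], [0, 0, 0], [0, 0, 0], [0, 0, 0]])

```text
time: 8.0
position: [0.4549, -0.365, 0.0328]
tcp_rot: [2.134, 2.304, 0.0]
force: [0.3, 0.2, 6.3]
finger_gap: 0.104
gripper_force: 60.2
```

Request:
carry_out(translation=[[0, -0.003, 0], [0, -0.006, 0], [0, -0.009, 0], [0, -0.012, 0], [0, -0.014, 0], [0, -0.016, 0], [0, -0.018, 0], [0, -0.02, 0], [0, -0.022, 0], [0, -0.024, 0]], dr=[[0, 0, 0], [0, 0, 0], [0, 0, 0], [0, 0, 0], [0, 0, 0], [0, 0, 0], [0, 0, 0], [0, 0, 0], [0, 0, 0], [0, 0, 0]])

```text
time: 9.0
position: [0.4482, -0.3656, 0.0328]
tcp_rot: [2.127, 2.301, 0.008]
force: [11.5, 1.4, 0.4]
finger_gap: 0.105
gripper_force: 59.6
```

Request:
carry_out(translation=[[0, 0.01, 0], [0, 0.01, 0], [0, 0.01, 0], [0, 0.01, 0], [0, 0.01, -0.05], [0, 0.01, -0.1], [0, 0.01, -0.15], [0, 0.01, -0.2], [0, 0.01, -0.25], [0, 0.01, -0.3]], dr=[[0, 0, 0], [0, 0, 0], [0, 0, 0], [0, 0, 0], [0, 0, 0], [0, 0, 0], [0, 0, 0], [0, 0, 0], [0, 0, 0], [0, 0, 0]], hand=-0.25)

```text
time: 10.0
position: [0.4466, -0.3652, 0.1831]
tcp_rot: [-2.135, -2.303, 0.001]
force: [0.4, -1.0, -0.4]
finger_gap: 0.373
gripper_force: 0.0
```

```bash
python3 - <<'E'
from plan import *
st();plan([(.40,.1,.22,50,10)],[(.35,.27,.22,0,10)])
E
```

```text
t 10.0 pos [ 0.4466 -0.3652  0.1831] psi 94.32 tilt [-0.001  0.   ] F [ 0.4 -1.  -0.4] gap 0.373 gf 0.0 q7 0.68
10x t[0.935, -0.023, -0.073] dr[-0.001, 0.0, 0.492] | 
10x t[0.196, -0.295, 0.0] dr[0.0, 0.0, 0.556] |
```

Request:
carry_out(translation=[[0.935, -0.023, -0.073], [0.935, -0.023, -0.073], [0.935, -0.023, -0.073], [0.935, -0.023, -0.073], [0.935, -0.023, -0.073], [0.935, -0.023, -0.073], [0.935, -0.023, -0.073], [0.935, -0.023, -0.073], [0.935, -0.023, -0.073], [0.935, -0.023, -0.073]], dr=[[0, 0, 0.492], [0, 0, 0.492], [0, 0, 0.492], [0, 0, 0.492], [0, 0, 0.492], [0, 0, 0.492], [0, 0, 0.492], [0, 0, 0.492], [0, 0, 0.492], [0, 0, 0.492]], hand=1)

```text
time: 11.0
position: [0.3992, 0.1049, 0.2188]
tcp_rot: [-2.84, -1.339, 0.0]
force: [0.8, -0.3, 0.0]
finger_gap: 1.004
gripper_force: 0.0
```

Request:
carry_out(translation=[[0.196, -0.295, 0], [0.196, -0.295, 0], [0.196, -0.295, 0], [0.196, -0.295, 0], [0.196, -0.295, 0], [0.196, -0.295, 0], [0.196, -0.295, 0], [0.196, -0.295, 0], [0.196, -0.295, 0], [0.196, -0.295, 0]], dr=[[0, 0, 0.556], [0, 0, 0.556], [0, 0, 0.556], [0, 0, 0.556], [0, 0, 0.556], [0, 0, 0.556], [0, 0, 0.556], [0, 0, 0.556], [0, 0, 0.556], [0, 0, 0.556]])

```text
time: 12.0
position: [0.3504, 0.2695, 0.2189]
tcp_rot: [-3.141, -0.002, 0.0]
force: [0.5, -0.4, -0.4]
finger_gap: 1.0
gripper_force: 0.0
```

```bash
python3 - <<'E'
from plan import *
from look import modules
from crop import crop
st(); im,ms,o=modules()
cv2.imwrite("pics/top4.png",im["top"]);cv2.imwrite("pics/side4.png",im["side"])
a=crop(im["top"],350,155,110,100,5);b=crop(im["side"],230,90,110,100,5); cv2.imwrite("pics/c4.png",cv2.resize(np.hstack([a,b]),None,fx=.72,fy=.72,interpolation=cv2.INTER_AREA))
E
```

```text
t 12.0 pos [0.3504 0.2695 0.2189] psi 0.07 tilt [-0.  0.] F [ 0.5 -0.4 -0.4] gap 1.0 gf 0.0 q7 -1.63
[272. 250.] 0.85 2 ('G', 193, 0) [0.4442 0.0086 0.0204 2.8649] -15.9 cost 0.206
[226. 250.] 0.78 2 ('R', 0, 181) [0.4452 0.1232 0.0226 2.9016] -13.7 cost 0.216
[307. 195.] 0.63 2 ('G', 180, 0) [ 0.5777 -0.1021  0.0212  2.874 ] -15.3 cost 0.155
[231. 197.] 0.59 2 ('G', 181, 0) [ 0.5819  0.1171  0.0224 -3.1599] -1.0 cost 0.233
[270. 200.] 0.58 2 ('R', 0, 166) [ 0.5839  0.0053  0.0248 -2.8897] 14.4 cost 0.241
```

View pics/c4.png

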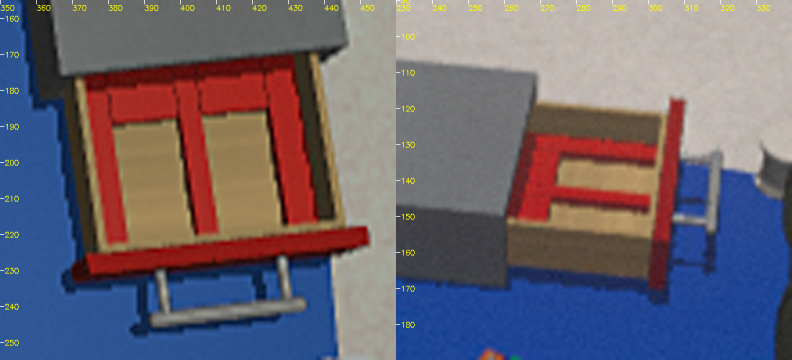

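The open drawer shows two nests in the top view: the left one starts at px (381,189) and the right one at about (406,187). No module has moved.

```bash
python3 - <<'E'
from plan import *
from scipy.optimize import least_squares
a=lambda X,Y:((X+.5)/3.6-.5+350,155+(Y+.5)/3.6-.5); b=lambda X,Y:(230+(X-396+.5)/3.6-.5,90+(Y+.5)/3.6-.5)
def w(p,m,yaw): c,s=np.cos(yaw),np.sin(yaw); return np.array([p[0]+c*m[0]-s*m[1],p[1]+s*m[0]+c*m[1],p[2]+m[2]])
obs=[("top",a(113,122),(.0465,.06,.01)),("top",a(180,117),(.0465,.008,.01)),("top",a(199,115),(.0465,-.008,.01)),("top",a(267,109),(.0465,-.06,.01)),
("side",b(559,158),(.0465,-.06,.01)),("side",b(557,186),(.0465,-.008,.01)),("side",b(551,206),(.0465,.008,.01))]
f=lambda p:np.concatenate([proj(n,[w(p,m,p[3])])[0]-px for n,px,m in obs])
p=least_squares(f,[.56,-.36,.02,.07],loss="soft_l1").x;print(np.round(p,4),np.degrees(p[3]));print(np.round(f(p).reshape(-1,2),1).tolist())
g=lambda q:f([q[0],q[1],.022,np.radians(4.4)])
q=least_squares(g,[.56,-.36],loss="soft_l1").x;print("z fixed",np.round(q,4),np.round(g(q).reshape(-1,2),1).tolist())
for y in(.034,-.034): print(np.round(w([*q,.022],(0,y,0),np.radians(4.4)),4))
# slopes
for e in((113,122,127,242),(180,117,195,233),(267,109,290,222)):
    u=ray("top",a(*e[:2]),.032);v=ray("top",a(*e[2:]),.032);print(np.degrees(np.arctan2(u[1]-v[1],u[0]-v[0])))
E
```

```text
[ 0.5555 -0.3585  0.0134  0.0706] 4.044537363322354
[[-0.5, 0.2], [-0.2, -0.2], [0.3, -0.2], [0.3, -0.4], [0.9, 0.0], [-0.5, 1.8], [0.5, -0.8]]
z fixed [ 0.554  -0.3557] [[-0.9, 0.3], [-0.5, -0.2], [0.1, -0.3], [0.2, -0.6], [1.1, -1.3], [-0.2, 0.4], [0.8, -2.1]]
[ 0.5514 -0.3218  0.022 ]
[ 0.5566 -0.3896  0.022 ]
2.9762403058733793
3.3040918623025552
6.928522476093333
```

```bash
python3 - <<'E'
from plan import *
plan([(.445,.123,.09,-13.7,10)],[(.445,.123,.012,-13.7,10)],[(.445,.123,.2,-13.7,5),(.50,-.1,.2,4.2,5)],[(.5515,-.322,.2,4.2,10)],[(.5515,-.322,.06,4.2,10)],[(.5515,-.322,.037,4.2,10)])
E
```

```text
10x t[0.189, 0.294, 0.258] dr[0.0, 0.0, 0.153] | 
10x t[0.0, 0.0, 0.156] dr[0.0, 0.0, 0.0] | 
5x t[0.0, 0.0, -0.376] dr[0.0, 0.0, 0.0] | 5x t[0.213, 0.407, -0.377] dr[0.0, 0.0, -0.199] | 
10x t[0.07, 0.45, 0.0] dr[0.0, 0.0, 0.0] | 
10x t[0.0, 0.0, 0.28] dr[0.0, 0.0, 0.0] | 
10x t[0.0, 0.0, 0.046] dr[0.0, 0.0, 0.0] |
```

Request:
carry_out(translation=[[0.189, 0.294, 0.258], [0.189, 0.294, 0.258], [0.189, 0.294, 0.258], [0.189, 0.294, 0.258], [0.189, 0.294, 0.258], [0.189, 0.294, 0.258], [0.189, 0.294, 0.258], [0.189, 0.294, 0.258], [0.189, 0.294, 0.258], [0.189, 0.294, 0.258]], dr=[[0, 0, 0.153], [0, 0, 0.153], [0, 0, 0.153], [0, 0, 0.153], [0, 0, 0.153], [0, 0, 0.153], [0, 0, 0.153], [0, 0, 0.153], [0, 0, 0.153], [0, 0, 0.153]])

```text
time: 13.2
position: [0.4447, 0.1242, 0.0903]
tcp_rot: [-3.119, 0.372, -0.001]
force: [0.1, 0.4, -0.5]
finger_gap: 0.999
gripper_force: 0.0
```

Request:
carry_out(translation=[[0, 0, 0.03], [0, 0, 0.06], [0, 0, 0.08], [0, 0, 0.1], [0, 0, 0.12], [0, 0, 0.14], [0, 0, 0.156], [0, 0, 0.156], [0, 0, 0.156], [0, 0, 0.156]], dr=[[0, 0, 0], [0, 0, 0], [0, 0, 0], [0, 0, 0], [0, 0, 0], [0, 0, 0], [0, 0, 0], [0, 0, 0], [0, 0, 0], [0, 0, 0]])

```text
time: 14.2
position: [0.4451, 0.123, 0.0122]
tcp_rot: [-3.119, 0.375, -0.001]
force: [0.3, 0.2, 0.1]
finger_gap: 0.999
gripper_force: 0.0
```

Request:
carry_out(translation=[[0, 0, 0], [0, 0, 0], [0, 0, 0], [0, 0, 0], [0, 0, 0], [0, 0, 0], [0, 0, 0], [0, 0, 0], [0, 0, 0], [0, 0, 0]], dr=[[0, 0, 0], [0, 0, 0], [0, 0, 0], [0, 0, 0], [0, 0, 0], [0, 0, 0], [0, 0, 0], [0, 0, 0], [0, 0, 0], [0, 0, 0]], hand=-1)

```text
time: 15.2
position: [0.4449, 0.123, 0.0122]
tcp_rot: [-3.119, 0.376, -0.0]
force: [-1.7, -0.1, 5.4]
finger_gap: 0.479
gripper_force: 61.8
```

Request:
carry_out(translation=[[0, 0, -0.08], [0, 0, -0.16], [0, 0, -0.24], [0, 0, -0.32], [0, 0, -0.376], [0.053, 0.1, -0.377], [0.106, 0.2, -0.377], [0.159, 0.3, -0.377], [0.213, 0.407, -0.377], [0.213, 0.407, -0.377]], dr=[[0, 0, 0], [0, 0, 0], [0, 0, 0], [0, 0, 0], [0, 0, 0], [0, 0, -0.05], [0, 0, -0.1], [0, 0, -0.15], [0, 0, -0.199], [0, 0, -0.199]])

```text
time: 16.2
position: [0.5001, -0.1047, 0.2006]
tcp_rot: [3.137, 0.11, 0.001]
force: [0.4, 0.2, -2.6]
finger_gap: 0.478
gripper_force: 62.0
```

```bash
python3 - <<'E'
from plan import *
st()
E
```

```text
t 16.2 pos [ 0.5001 -0.1047  0.2006] psi 4.03 tilt [ 0.001 -0.002] F [ 0.4  0.2 -2.6] gap 0.478 gf 62.0 q7 -0.87
```

Request:
carry_out(translation=[[0.01, 0.06, 0], [0.02, 0.12, 0], [0.03, 0.18, 0], [0.04, 0.24, 0], [0.05, 0.3, 0], [0.06, 0.36, 0], [0.066, 0.41, 0], [0.07, 0.45, 0], [0.07, 0.45, 0], [0.07, 0.45, 0]], dr=[[0, 0, 0], [0, 0, 0], [0, 0, 0], [0, 0, 0], [0, 0, 0], [0, 0, 0], [0, 0, 0], [0, 0, 0], [0, 0, 0], [0, 0, 0]])

```text
time: 17.2
position: [0.5506, -0.3213, 0.1995]
tcp_rot: [-3.138, -0.113, 0.002]
force: [0.0, 0.8, -2.3]
finger_gap: 0.485
gripper_force: 62.0
```

Request:
carry_out(translation=[[0, 0, 0.04], [0, 0, 0.08], [0, 0, 0.12], [0, 0, 0.16], [0, 0, 0.2], [0, 0, 0.23], [0, 0, 0.25], [0, 0, 0.27], [0, 0, 0.28], [0, 0, 0.28]], dr=[[0, 0, 0], [0, 0, 0], [0, 0, 0], [0, 0, 0], [0, 0, 0], [0, 0, 0], [0, 0, 0], [0, 0, 0], [0, 0, 0], [0, 0, 0]])

```text
time: 18.2
position: [0.5512, -0.3217, 0.0599]
tcp_rot: [-3.139, -0.115, 0.001]
force: [0.1, 0.8, -2.1]
finger_gap: 0.478
gripper_force: 62.0
```

```bash
python3 - <<'E'
from plan import *
from crop import crop
st();plan([(.5515,-.322,.0355,4.2,10)])
a=crop(r.camera("top"),350,155,110,100,5);b=crop(r.camera("side"),230,90,110,100,5); cv2.imwrite("pics/c5.png",cv2.resize(np.hstack([a,b]),None,fx=.72,fy=.72,interpolation=cv2.INTER_AREA))
E
```

```text
t 18.2 pos [ 0.5512 -0.3217  0.0599] psi 4.18 tilt [-0.001  0.001] F [ 0.1  0.8 -2.1] gap 0.478 gf 62.0 q7 -0.56
10x t[0.001, 0.001, 0.049] dr[0.0, 0.0, 0.0] |
```

View pics/c5.png

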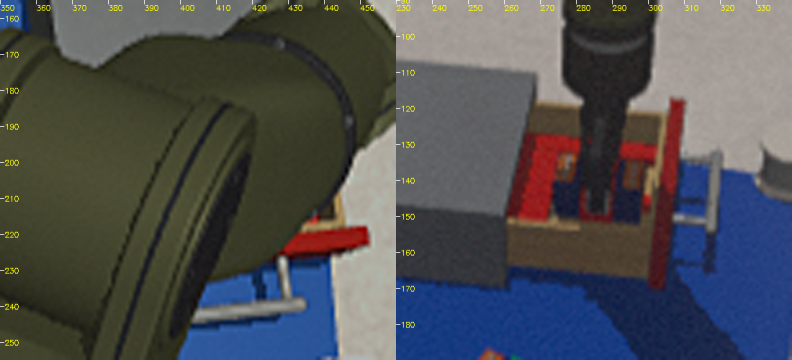

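The side view shows the module inside the drawer, clear of the walls and front. I'll lower and release it.

Request:
carry_out(translation=[[0, 0, 0.006], [0, 0, 0.012], [0, 0, 0.018], [0, 0, 0.024], [0, 0, 0.03], [0, 0, 0.036], [0, 0, 0.042], [0, 0, 0.049], [0, 0, 0.049], [0, 0, 0.049]], dr=[[0, 0, 0], [0, 0, 0], [0, 0, 0], [0, 0, 0], [0, 0, 0], [0, 0, 0], [0, 0, 0], [0, 0, 0], [0, 0, 0], [0, 0, 0]])

```text
time: 19.3
position: [0.5513, -0.3219, 0.0356]
tcp_rot: [-3.139, -0.115, 0.0]
force: [-0.5, -1.1, -2.1]
finger_gap: 0.482
gripper_force: 62.0
```

Request:
carry_out(translation=[[0, 0, 0], [0, 0, 0], [0, 0, 0], [0, 0, 0], [0, 0, -0.02], [0, 0, -0.06], [0, 0, -0.12], [0, 0, -0.2], [0, 0, -0.28], [0, 0, -0.33]], dr=[[0, 0, 0], [0, 0, 0], [0, 0, 0], [0, 0, 0], [0, 0, 0], [0, 0, 0], [0, 0, 0], [0, 0, 0], [0, 0, 0], [0, 0, 0]], hand=0.4)

```text
time: 20.3
position: [0.5521, -0.323, 0.2048]
tcp_rot: [3.137, 0.114, 0.006]
force: [0.8, -1.6, 0.1]
finger_gap: 0.703
gripper_force: 0.0
```

```bash
python3 - <<'E'
from plan import *
st();plan([(.40,0,.2,15,10)],[(.35,.27,.2,15,10)])
E
```

```text
t 20.3 pos [ 0.5521 -0.323   0.2048] psi 4.15 tilt [ 0.004 -0.003] F [ 0.8 -1.6  0.1] gap 0.703 gf 0.0 q7 -0.64
10x t[-0.257, -0.666, 0.007] dr[0.002, -0.002, -0.121] | 
10x t[0.044, -0.548, 0.0] dr[0.0, 0.0, 0.0] |
```

```bash
python3 - <<'E'
from plan import *
plan([(.43,-.19,.2,14,10)])
E
```

```text
10x t[-0.224, -0.283, 0.008] dr[0.002, -0.002, -0.109] |
```

Request:
carry_out(translation=[[-0.224, -0.283, 0.008], [-0.224, -0.283, 0.008], [-0.224, -0.283, 0.008], [-0.224, -0.283, 0.008], [-0.224, -0.283, 0.008], [-0.224, -0.283, 0.008], [-0.224, -0.283, 0.008], [-0.224, -0.283, 0.008], [-0.224, -0.283, 0.008], [-0.224, -0.283, 0.008]], dr=[[0, 0, -0.109], [0, 0, -0.109], [0, 0, -0.109], [0, 0, -0.109], [0, 0, -0.109], [0, 0, -0.109], [0, 0, -0.109], [0, 0, -0.109], [0, 0, -0.109], [0, 0, -0.109]], hand=1)

```text
time: 21.3
position: [0.4296, -0.1894, 0.1967]
tcp_rot: [3.118, 0.382, 0.0]
force: [-0.1, -0.4, 0.1]
finger_gap: 0.998
gripper_force: 0.0
```

```bash
python3 - <<'E'
from plan import *
from look import modules
st(); im,ms,o=modules()
cv2.imwrite("pics/top6.png",im["top"]);cv2.imwrite("pics/side6.png",im["side"])
E
```

```text
t 21.3 pos [ 0.4296 -0.1894  0.1967] psi 13.96 tilt [ 0. -0.] F [-0.1 -0.4  0.1] gap 0.998 gf 0.0 q7 -0.53
[311. 198.] 0.98 2 ('G', 176, 0) [ 0.578  -0.1035  0.0195  2.854 ] -16.5 cost 0.186
[271. 198.] 0.97 2 ('R', 0, 168) [ 0.5837  0.0051  0.0236 -2.9054] 13.5 cost 0.207
[229. 197.] 0.68 2 ('G', 185, 0) [0.5821 0.1171 0.0212 3.121 ] -1.2 cost 0.168
[146. 237.] 0.65 1 ('G', 1723, 0) [ 0.3982  0.0901  0.8517 -6.2421] 2.4 cost 0.084
[270. 250.] 0.64 2 ('G', 191, 0) [0.446  0.0084 0.0199 2.8586] -16.2 cost 0.2
```

View pics/top6.png

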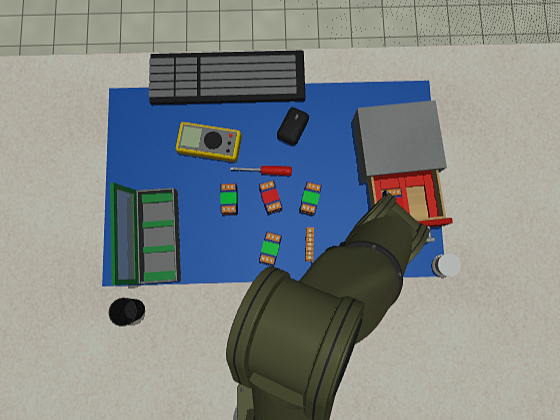

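Both pass rows are unchanged and the first red one sits in the left reject nest. Next is the second red one, at (270,198).

```bash
python3 - <<'E'
from plan import *
plan([(.584,.0052,.11,14,10)],[(.584,.0052,.012,14,10)],[(.584,.0052,.2,14,4),(.57,-.2,.2,4.2,6)],[(.5565,-.39,.2,4.2,5),(.5565,-.39,.12,4.2,5)],[(.5565,-.39,.0355,4.2,10)])
E
```

```text
10x t[0.394, -0.302, 0.173] dr[0.0, 0.0, 0.0] | 
10x t[0.0, 0.0, 0.196] dr[0.0, 0.0, 0.0] | 
4x t[0.0, 0.0, -0.376] dr[0.0, 0.0, 0.0] | 6x t[-0.126, 0.391, -0.376] dr[0.0, 0.0, 0.109] | 
5x t[-0.055, 0.377, 0.0] dr[0.0, 0.0, 0.0] | 5x t[-0.055, 0.377, 0.16] dr[0.0, 0.0, 0.0] | 
10x t[0.0, 0.0, 0.169] dr[0.0, 0.0, 0.0] |
```

Request:
carry_out(translation=[[0.1, -0.08, 0], [0.2, -0.16, 0.05], [0.3, -0.23, 0.1], [0.394, -0.302, 0.173], [0.394, -0.302, 0.173], [0.394, -0.302, 0.173], [0.394, -0.302, 0.173], [0.394, -0.302, 0.173], [0.394, -0.302, 0.173], [0.394, -0.302, 0.173]], dr=[[0, 0, 0], [0, 0, 0], [0, 0, 0], [0, 0, 0], [0, 0, 0], [0, 0, 0], [0, 0, 0], [0, 0, 0], [0, 0, 0], [0, 0, 0]])

```text
time: 22.5
position: [0.5836, 0.0031, 0.1113]
tcp_rot: [3.118, 0.378, 0.001]
force: [0.1, -0.2, -0.6]
finger_gap: 0.998
gripper_force: 0.0
```

Request:
carry_out(translation=[[0, 0, 0.03], [0, 0, 0.06], [0, 0, 0.09], [0, 0, 0.12], [0, 0, 0.15], [0, 0, 0.18], [0, 0, 0.196], [0, 0, 0.196], [0, 0, 0.196], [0, 0, 0.196]], dr=[[0, 0, 0], [0, 0, 0], [0, 0, 0], [0, 0, 0], [0, 0, 0], [0, 0, 0], [0, 0, 0], [0, 0, 0], [0, 0, 0], [0, 0, 0]])

```text
time: 23.5
position: [0.5845, 0.0051, 0.0129]
tcp_rot: [3.118, 0.383, 0.002]
force: [-0.3, 0.1, -0.1]
finger_gap: 1.002
gripper_force: 0.0
```

Request:
carry_out(translation=[[0, 0, 0], [0, 0, 0], [0, 0, 0], [0, 0, 0], [0, 0, 0], [0, 0, 0], [0, 0, 0], [0, 0, 0], [0, 0, 0], [0, 0, 0]], dr=[[0, 0, 0], [0, 0, 0], [0, 0, 0], [0, 0, 0], [0, 0, 0], [0, 0, 0], [0, 0, 0], [0, 0, 0], [0, 0, 0], [0, 0, 0]], hand=-1)

```text
time: 24.5
position: [0.5844, 0.0051, 0.0129]
tcp_rot: [3.118, 0.383, 0.002]
force: [-0.9, -0.3, 5.6]
finger_gap: 0.48
gripper_force: 61.3
```

Request:
carry_out(translation=[[0, 0, -0.09], [0, 0, -0.18], [0, 0, -0.28], [0, 0, -0.376], [-0.03, 0.08, -0.376], [-0.06, 0.16, -0.376], [-0.09, 0.24, -0.376], [-0.11, 0.32, -0.376], [-0.126, 0.391, -0.376], [-0.126, 0.391, -0.376]], dr=[[0, 0, 0], [0, 0, 0], [0, 0, 0], [0, 0, 0], [0, 0, 0.02], [0, 0, 0.04], [0, 0, 0.06], [0, 0, 0.08], [0, 0, 0.109], [0, 0, 0.109]])

```text
time: 25.5
position: [0.5683, -0.2077, 0.2007]
tcp_rot: [3.134, 0.098, -0.0]
force: [-0.5, 0.8, -0.7]
finger_gap: 0.48
gripper_force: 61.4
```

Request:
carry_out(translation=[[-0.011, 0.075, 0], [-0.022, 0.15, 0], [-0.033, 0.225, 0], [-0.044, 0.3, 0], [-0.055, 0.377, 0], [-0.055, 0.377, 0], [-0.055, 0.377, 0.05], [-0.055, 0.377, 0.1], [-0.055, 0.377, 0.16], [-0.055, 0.377, 0.16]], dr=[[0, 0, 0], [0, 0, 0], [0, 0, 0], [0, 0, 0], [0, 0, 0], [0, 0, 0], [0, 0, 0], [0, 0, 0], [0, 0, 0], [0, 0, 0]])

```text
time: 26.5
position: [0.5541, -0.3857, 0.1154]
tcp_rot: [-3.132, -0.115, 0.011]
force: [-0.7, 0.5, -1.7]
finger_gap: 0.481
gripper_force: 61.4
```

```bash
python3 - <<'E'
from plan import *
st();plan([(.5565,-.39,.0355,4.2,10)])
E
```

```text
t 26.5 pos [ 0.5541 -0.3857  0.1154] psi 4.22 tilt [-0.008  0.008] F [-0.7  0.5 -1.7] gap 0.481 gf 61.4 q7 -0.53
10x t[0.005, 0.01, 0.16] dr[-0.005, 0.004, 0.0] |
```

Request:
carry_out(translation=[[0, 0, 0.02], [0, 0, 0.04], [0, 0, 0.06], [0, 0, 0.08], [0, 0, 0.1], [0, 0, 0.12], [0, 0, 0.14], [0, 0, 0.16], [0, 0, 0.168], [0, 0, 0.168]], dr=[[0, 0, 0], [0, 0, 0], [0, 0, 0], [0, 0, 0], [0, 0, 0], [0, 0, 0], [0, 0, 0], [0, 0, 0], [0, 0, 0], [0, 0, 0]])

```text
time: 27.5
position: [0.5564, -0.3896, 0.0358]
tcp_rot: [-3.139, -0.115, 0.0]
force: [-0.4, 0.4, -2.5]
finger_gap: 0.482
gripper_force: 61.5
```

```bash
python3 - <<'E'
from plan import *
st();plan([(.5565,-.39,.0355,4.2,10)])
E
```

```text
t 27.5 pos [ 0.5564 -0.3896  0.0358] psi 4.18 tilt [-0.  0.] F [-0.4  0.4 -2.5] gap 0.482 gf 61.5 q7 -0.49
10x t[0.0, 0.001, 0.001] dr[0.0, 0.0, 0.0] |
```

Request:
carry_out(translation=[[0, 0, 0], [0, 0, 0], [0, 0, 0], [0, 0, 0], [0, 0, -0.02], [0, 0, -0.06], [0, 0, -0.12], [0, 0, -0.2], [0, 0, -0.28], [0, 0, -0.33]], dr=[[0, 0, 0], [0, 0, 0], [0, 0, 0], [0, 0, 0], [0, 0, 0], [0, 0, 0], [0, 0, 0], [0, 0, 0], [0, 0, 0], [0, 0, 0]], hand=0.22)

```text
time: 28.5
position: [0.5572, -0.391, 0.2056]
tcp_rot: [3.136, 0.114, 0.006]
force: [0.9, -0.6, -1.2]
finger_gap: 0.608
gripper_force: 0.0
```

Request:
carry_out(translation=[[-0.22, -0.42, 0], [-0.22, -0.42, 0], [-0.22, -0.42, 0], [-0.22, -0.42, 0], [-0.22, -0.42, 0], [-0.22, -0.42, 0], [-0.22, -0.42, 0], [-0.22, -0.42, 0], [-0.22, -0.42, 0], [-0.22, -0.42, 0]], dr=[[0, 0, 0], [0, 0, 0], [0, 0, 0], [0, 0, 0], [0, 0, 0], [0, 0, 0], [0, 0, 0], [0, 0, 0], [0, 0, 0], [0, 0, 0]], hand=1)

```text
time: 29.5
position: [0.4319, -0.1894, 0.2013]
tcp_rot: [3.139, 0.113, 0.001]
force: [-0.0, -0.7, -0.6]
finger_gap: 1.0
gripper_force: 0.0
```

```bash
python3 - <<'E'
from plan import *
from look import modules
st(); im,ms,o=modules()
cv2.imwrite("pics/top7.png",im["top"]);cv2.imwrite("pics/side7.png",im["side"])
E
```

```text
t 29.5 pos [ 0.4319 -0.1894  0.2013] psi 4.11 tilt [ 0.001 -0.001] F [-0.  -0.7 -0.6] gap 1.0 gf 0.0 q7 -0.63
[272. 249.] 0.86 2 ('G', 182, 0) [0.4464 0.0079 0.0186 2.9067] -13.5 cost 0.223
[420. 202.] 0.76 2 ('R', 0, 181) [ 0.567  -0.4086 -0.0203 -3.0566] 4.9 cost 0.318
[230. 198.] 0.64 2 ('G', 185, 0) [0.5835 0.1171 0.0223 3.1349] -0.4 cost 0.205
[309. 198.] 0.58 2 ('G', 178, 0) [ 0.578  -0.1033  0.0189  2.8735] -15.4 cost 0.221
[396. 193.] 0.41 2 ('R', 0, 24) [ 0.5562 -0.3256  0.0488  0.228 ] 13.1 cost 1.078
```

```bash
python3 - <<'E'
from plan import *
from scipy.optimize import least_squares
c1=lambda X,Y:(100+(X+.5)/3.9-.5,175+(Y+.5)/3.9-.5); c2=lambda X,Y:(185+(X+.5)/3.3-.5,295+(Y+.5)/3.3-.5)
def w(p,m): c,s=np.cos(p[2]),np.sin(p[2]); return np.array([p[0]+c*m[0]-s*m[1],p[1]+s*m[0]+c*m[1],m[2]])
obs=[("top",c1(290,50),(-.05,-.123,.048),(1,1)),("top",c1(302,412),(-.05,.123,.048),(1,1)),("top",c1(157,423),(.05,.123,.048),(0,1)),
("side",c2(97,31),(-.05,-.123,.048),(1,1)),("side",c2(439,86),(-.05,.123,.048),(1,1))]
obs+=[("top",c1(225,y),(0.,a,.015),(0,1)) for y,a in((106,-.094),(180,-.042),(203,-.026),(279,.026),(300,.042),(378,.094))]
obs+=[("side",c2(x,y),(-.045,a,.015),(1,1)) for x,y,a in((135,60,-.094),(208,76,-.042),(229,77,-.026),(302,92,.026),(322,92,.042),(396,104,.094))]
for cams in(("top","side"),("top",),("side",)):
    f=lambda p:np.concatenate([(proj(n,[w(p,m)])[0]-px)*k for n,px,m,k in obs if n in cams])
    p=least_squares(f,[.5,.3,1.6],loss="soft_l1").x;print(cams,np.round(p,4),np.degrees(p[2]))
for k,a in enumerate((-.068,0,.068)): pass
plan([(.578,-.103,.11,-15.5,10)],[(.578,-.103,.012,-15.5,10)],[(.578,-.103,.2,-15.5,4),(.55,.0,.2,30,6)],[(.50,.2,.2,93,10)],[(.5555,.308,.2,93,5),(.5555,.308,.09,93,5)],start=None)
E
```

```text
('top', 'side') [0.4882 0.3057 1.6232] 93.00300438784973
('top',) [0.4862 0.3043 1.6147] 92.51382289460453
('side',) [0.4903 0.3058 1.6158] 92.57585712278592
10x t[0.305, -0.15, 0.182] dr[0.0, 0.0, 0.218] | 
10x t[0.0, 0.0, 0.196] dr[0.0, 0.0, 0.0] | 
4x t[0.0, 0.0, -0.376] dr[0.0, 0.0, 0.0] | 6x t[-0.109, -0.183, -0.376] dr[0.0, 0.0, -0.505] | 
10x t[0.113, -0.397, 0.0] dr[0.0, 0.0, -0.7] | 
5x t[0.21, 0.123, 0.0] dr[0.0, 0.0, 0.0] | 5x t[0.21, 0.123, 0.22] dr[0.0, 0.0, 0.0] |
```

Request:
carry_out(translation=[[0.08, -0.04, 0], [0.16, -0.08, 0.04], [0.24, -0.12, 0.1], [0.305, -0.15, 0.182], [0.305, -0.15, 0.182], [0.305, -0.15, 0.182], [0.305, -0.15, 0.182], [0.305, -0.15, 0.182], [0.305, -0.15, 0.182], [0.305, -0.15, 0.182]], dr=[[0, 0, 0.08], [0, 0, 0.16], [0, 0, 0.218], [0, 0, 0.218], [0, 0, 0.218], [0, 0, 0.218], [0, 0, 0.218], [0, 0, 0.218], [0, 0, 0.218], [0, 0, 0.218]])

```text
time: 30.7
position: [0.578, -0.103, 0.1113]
tcp_rot: [-3.113, 0.424, -0.002]
force: [0.1, -0.2, -0.1]
finger_gap: 0.999
gripper_force: 0.0
```

Request:
carry_out(translation=[[0, 0, 0.03], [0, 0, 0.06], [0, 0, 0.09], [0, 0, 0.12], [0, 0, 0.15], [0, 0, 0.18], [0, 0, 0.196], [0, 0, 0.196], [0, 0, 0.196], [0, 0, 0.196]], dr=[[0, 0, 0], [0, 0, 0], [0, 0, 0], [0, 0, 0], [0, 0, 0], [0, 0, 0], [0, 0, 0], [0, 0, 0], [0, 0, 0], [0, 0, 0]])

```text
time: 31.7
position: [0.5786, -0.1027, 0.0129]
tcp_rot: [3.113, -0.422, 0.002]
force: [-0.2, 0.2, 0.3]
finger_gap: 1.002
gripper_force: 0.0
```

Request:
carry_out(translation=[[0, 0, 0], [0, 0, 0], [0, 0, 0], [0, 0, 0], [0, 0, 0], [0, 0, 0], [0, 0, 0], [0, 0, 0], [0, 0, 0], [0, 0, 0]], dr=[[0, 0, 0], [0, 0, 0], [0, 0, 0], [0, 0, 0], [0, 0, 0], [0, 0, 0], [0, 0, 0], [0, 0, 0], [0, 0, 0], [0, 0, 0]], hand=-1)

```text
time: 32.7
position: [0.5784, -0.1026, 0.0128]
tcp_rot: [3.113, -0.422, 0.001]
force: [0.2, 0.4, 5.9]
finger_gap: 0.478
gripper_force: 62.3
```

Request:
carry_out(translation=[[0, 0, -0.09], [0, 0, -0.18], [0, 0, -0.28], [0, 0, -0.376], [-0.02, -0.03, -0.376], [-0.04, -0.06, -0.376], [-0.06, -0.1, -0.376], [-0.08, -0.14, -0.376], [-0.109, -0.183, -0.376], [-0.109, -0.183, -0.376]], dr=[[0, 0, 0], [0, 0, 0], [0, 0, 0], [0, 0, 0], [0, 0, -0.09], [0, 0, -0.18], [0, 0, -0.27], [0, 0, -0.36], [0, 0, -0.45], [0, 0, -0.505]])

```text
time: 33.7
position: [0.548, 0.0054, 0.1993]
tcp_rot: [-3.025, -0.829, 0.004]
force: [-0.3, -0.0, -2.0]
finger_gap: 0.482
gripper_force: 61.6
```

```bash
python3 - <<'E'
from plan import *
st(); plan([(.50,.2,.2,92.8,10)],[(.556,.3085,.2,92.8,5),(.556,.3085,.08,92.8,5)],[(.556,.3085,.019,92.8,10)])
E
```

```text
t 33.7 pos [0.548  0.0054 0.1993] psi 30.63 tilt [-0.004  0.004] F [-0.3 -0.  -2. ] gap 0.482 gf 61.6 q7 -0.69
10x t[0.116, -0.384, 0.001] dr[-0.003, -0.001, -0.691] | 
5x t[0.211, 0.122, 0.0] dr[0.0, 0.0, 0.0] | 5x t[0.211, 0.122, 0.24] dr[0.0, 0.0, 0.0] | 
10x t[0.0, 0.0, 0.122] dr[0.0, 0.0, 0.0] |
```

Request:
carry_out(translation=[[0.014, -0.048, 0], [0.028, -0.096, 0], [0.042, -0.144, 0], [0.056, -0.192, 0], [0.07, -0.24, 0], [0.085, -0.288, 0], [0.1, -0.336, 0], [0.116, -0.384, 0], [0.116, -0.384, 0], [0.116, -0.384, 0]], dr=[[0, 0, -0.087], [0, 0, -0.174], [0, 0, -0.26], [0, 0, -0.347], [0, 0, -0.43], [0, 0, -0.52], [0, 0, -0.6], [0, 0, -0.691], [0, 0, -0.691], [0, 0, -0.691]])

```text
time: 34.7
position: [0.5036, 0.1956, 0.1999]
tcp_rot: [-2.178, -2.263, 0.001]
force: [-0.5, -1.0, -1.1]
finger_gap: 0.476
gripper_force: 61.6
```

```bash
python3 - <<'E'
from plan import *
st(); plan([(.556,.3085,.2,92.8,5),(.556,.3085,.08,92.8,5)],[(.556,.3085,.019,92.8,10)])
E
```

```text
t 34.7 pos [0.5036 0.1956 0.1999] psi 92.18 tilt [-0.001 -0.   ] F [-0.5 -1.  -1.1] gap 0.476 gf 61.6 q7 -0.25
5x t[0.222, 0.113, 0.0] dr[-0.001, 0.0, -0.007] | 5x t[0.222, 0.114, 0.24] dr[-0.001, 0.0, -0.007] | 
10x t[0.0, 0.0, 0.122] dr[0.0, 0.0, 0.0] |
```

Request:
carry_out(translation=[[0.05, 0.03, 0], [0.1, 0.06, 0], [0.16, 0.09, 0], [0.216, 0.117, 0], [0.216, 0.117, 0], [0.216, 0.117, 0.06], [0.216, 0.117, 0.12], [0.216, 0.117, 0.18], [0.216, 0.117, 0.24], [0.216, 0.117, 0.24]], dr=[[0, 0, -0.005], [0, 0, -0.005], [0, 0, -0.005], [0, 0, -0.005], [0, 0, -0.005], [0, 0, -0.005], [0, 0, -0.005], [0, 0, -0.005], [0, 0, -0.005], [0, 0, -0.005]])

```text
time: 35.7
position: [0.5555, 0.302, 0.0762]
tcp_rot: [-2.172, -2.268, 0.015]
force: [-1.3, -0.2, -1.6]
finger_gap: 0.486
gripper_force: 61.5
```

Request:
carry_out(translation=[[0, 0, 0], [0, 0, 0], [0, 0, 0], [0, 0, 0], [0, 0, 0], [0, 0, 0], [0, 0, 0], [0, 0, 0], [0, 0, 0], [0, 0, 0]], dr=[[0, 0, 0], [0, 0, 0], [0, 0, 0], [0, 0, 0], [0, 0, 0], [0, 0, 0], [0, 0, 0], [0, 0, 0], [0, 0, 0], [0, 0, 0]])

```text
time: 36.7
position: [0.5583, 0.3057, 0.0802]
tcp_rot: [-2.169, -2.272, 0.0]
force: [-0.5, 0.8, -1.7]
finger_gap: 0.477
gripper_force: 61.5
```

```bash
python3 - <<'E'
from plan import *
from crop import crop
st(); plan([(.556,.3085,.019,92.8,10)])
a=crop(r.camera("top"),100,170,90,120,4);b=crop(r.camera("side"),185,285,140,96,4)
h=480; b=cv2.copyMakeBorder(b,0,h-b.shape[0],0,0,0); cv2.imwrite("pics/c8.png",cv2.resize(np.hstack([a,b]),None,fx=.85,fy=.85,interpolation=cv2.INTER_AREA))
E
```

```text
t 36.7 pos [0.5583 0.3057 0.0802] psi 92.65 tilt [-0. -0.] F [-0.5  0.8 -1.7] gap 0.477 gf 61.5 q7 -0.34
10x t[0.006, -0.004, 0.122] dr[0.0, 0.0, -0.002] |
```

View pics/c8.png

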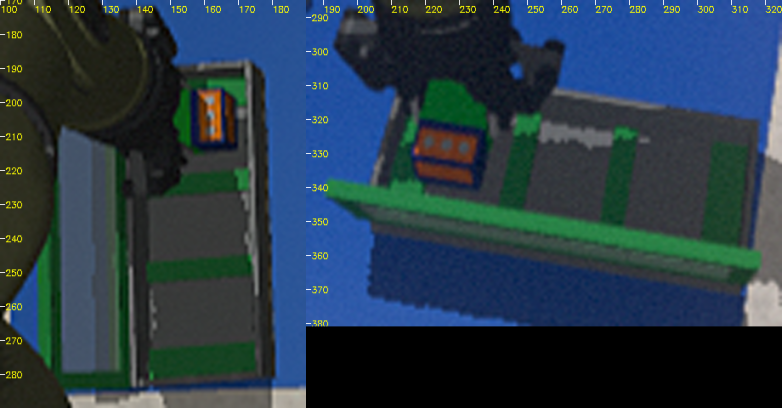

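The module is poised over the top nest (top px (160,204)), clear of the wall and lid. I'll lower it.

Request:
carry_out(translation=[[0.006, -0.004, 0.01], [0.006, -0.004, 0.025], [0.006, -0.004, 0.04], [0.006, -0.004, 0.055], [0.006, -0.004, 0.07], [0.006, -0.004, 0.085], [0.006, -0.004, 0.1], [0.006, -0.004, 0.11], [0.006, -0.004, 0.12], [0.006, -0.004, 0.12]], dr=[[0, 0, 0], [0, 0, 0], [0, 0, 0], [0, 0, 0], [0, 0, 0], [0, 0, 0], [0, 0, 0], [0, 0, 0], [0, 0, 0], [0, 0, 0]])

```text
time: 37.8
position: [0.5558, 0.3085, 0.0196]
tcp_rot: [-2.169, -2.272, 0.002]
force: [-0.2, -0.7, -1.1]
finger_gap: 0.474
gripper_force: 61.5
```

Request:
carry_out(translation=[[0, 0, 0], [0, 0, 0], [0, 0, 0], [0, 0, 0], [0, 0, -0.02], [0, 0, -0.06], [0, 0, -0.12], [0, 0, -0.2], [0, 0, -0.28], [0, 0, -0.36]], dr=[[0, 0, 0], [0, 0, 0], [0, 0, 0], [0, 0, 0], [0, 0, 0], [0, 0, 0], [0, 0, 0], [0, 0, 0], [0, 0, 0], [0, 0, 0]], hand=0.22)

```text
time: 38.8
position: [0.5561, 0.3085, 0.2028]
tcp_rot: [2.17, 2.272, 0.001]
force: [0.6, 1.4, -0.3]
finger_gap: 0.604
gripper_force: 0.0
```

Request:
carry_out(translation=[[-0.1, -0.41, 0], [-0.1, -0.41, 0], [-0.1, -0.41, 0], [-0.1, -0.41, 0], [-0.1, -0.41, 0], [-0.1, -0.41, 0], [-0.1, -0.41, 0], [-0.1, -0.41, 0], [-0.1, -0.41, 0], [-0.1, -0.41, 0]], dr=[[0, 0, 0.09], [0, 0, 0.18], [0, 0, 0.27], [0, 0, 0.36], [0, 0, 0.45], [0, 0, 0.54], [0, 0, 0.63], [0, 0, 0.72], [0, 0, 0.81], [0, 0, 0.9]], hand=1)

```text
time: 39.8
position: [0.3538, 0.2496, 0.2011]
tcp_rot: [-3.125, -0.31, -0.001]
force: [0.4, 0.0, 0.5]
finger_gap: 1.001
gripper_force: 0.0
```

```bash
python3 - <<'E'
from plan import *
from look import modules
st(); im,ms,o=modules()
cv2.imwrite("pics/top9.png",im["top"]);cv2.imwrite("pics/side9.png",im["side"])
E
```

```text
t 39.8 pos [0.3538 0.2496 0.2011] psi 11.33 tilt [0.001 0.002] F [0.4 0.  0.5] gap 1.001 gf 0.0 q7 -1.4
[419. 202.] 0.95 2 ('R', 0, 174) [ 0.5661 -0.4079 -0.0196 -3.0522] 5.1 cost 0.318
[394. 203.] 0.87 2 ('R', 0, 184) [ 0.5525 -0.3206  0.0452 -3.0846] 3.3 cost 0.391
[228. 198.] 0.85 2 ('G', 179, 0) [0.5829 0.1171 0.0206 3.1272] -0.8 cost 0.176
[155. 208.] 0.67 2 ('G', 197, 0) [ 0.5536  0.3102  0.0259 -1.5072] -86.4 cost 0.465
[270. 251.] 0.66 2 ('G', 190, 0) [0.4457 0.0078 0.0208 2.8726] -15.4 cost 0.175
[143. 233.] 0.51 1 ('G', 1214, 0) [ 0.4032  0.0931  0.8404 -3.0275] 6.5 cost 0.305
```

View pics/side9.png

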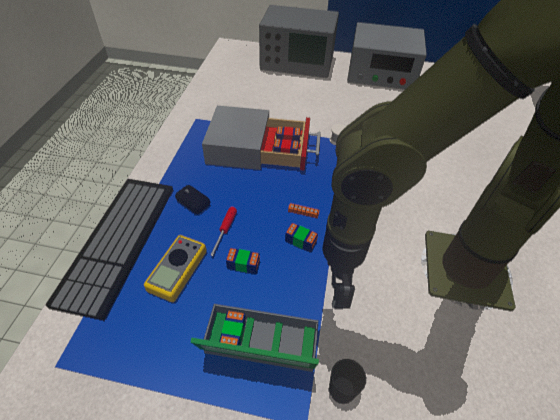

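Side view: both reds lie flat in the drawer and the first green is flat in its nest at (231,328). Two greens remain on the mat.

```bash
python3 - <<'E'
from plan import *
plan([(.583,.117,.11,-.8,10)],[(.583,.117,.012,-.8,10)],[(.583,.117,.2,-.8,4),(.53,.16,.2,50,6)],[(.488,.3052,.2,92.8,10)])
E
```

```text
10x t[0.394, 0.353, 0.181] dr[0.0, 0.0, 0.141] | 
10x t[0.0, 0.001, 0.196] dr[0.0, 0.0, 0.0] | 
4x t[0.0, -0.001, -0.376] dr[0.0, 0.0, 0.0] | 6x t[-0.107, -0.085, -0.376] dr[0.0, 0.0, -0.565] | 
10x t[0.169, -0.251, 0.001] dr[0.0, -0.001, -0.475] |
```

Request:
carry_out(translation=[[0.08, 0.07, 0], [0.16, 0.14, 0], [0.24, 0.21, 0], [0.32, 0.28, 0.08], [0.394, 0.353, 0.181], [0.394, 0.353, 0.181], [0.394, 0.353, 0.181], [0.394, 0.353, 0.181], [0.394, 0.353, 0.181], [0.394, 0.353, 0.181]], dr=[[0, 0, 0.08], [0, 0, 0.141], [0, 0, 0.141], [0, 0, 0.141], [0, 0, 0.141], [0, 0, 0.141], [0, 0, 0.141], [0, 0, 0.141], [0, 0, 0.141], [0, 0, 0.141]])

```text
time: 41.0
position: [0.582, 0.1177, 0.111]
tcp_rot: [-3.14, 0.025, -0.001]
force: [-0.4, 1.1, -0.2]
finger_gap: 0.998
gripper_force: 0.0
```

Request:
carry_out(translation=[[0, 0, 0.03], [0, 0, 0.06], [0, 0, 0.09], [0, 0, 0.12], [0, 0, 0.15], [0, 0, 0.18], [0, 0, 0.196], [0, 0, 0.196], [0, 0, 0.196], [0, 0, 0.196]], dr=[[0, 0, 0], [0, 0, 0], [0, 0, 0], [0, 0, 0], [0, 0, 0], [0, 0, 0], [0, 0, 0], [0, 0, 0], [0, 0, 0], [0, 0, 0]])

```text
time: 42.0
position: [0.583, 0.1161, 0.0124]
tcp_rot: [-3.141, 0.029, -0.002]
force: [-0.0, -0.0, -0.1]
finger_gap: 1.001
gripper_force: 0.0
```

Request:
carry_out(translation=[[0, 0, 0], [0, 0, 0], [0, 0, 0], [0, 0, 0], [0, 0, 0], [0, 0, 0], [0, 0, 0], [0, 0, 0], [0, 0, 0], [0, 0, 0]], dr=[[0, 0, 0], [0, 0, 0], [0, 0, 0], [0, 0, 0], [0, 0, 0], [0, 0, 0], [0, 0, 0], [0, 0, 0], [0, 0, 0], [0, 0, 0]], hand=-1)

```text
time: 43.0
position: [0.5828, 0.1162, 0.0124]
tcp_rot: [-3.141, 0.028, -0.002]
force: [-0.6, 0.1, 5.7]
finger_gap: 0.479
gripper_force: 61.8
```

Request:
carry_out(translation=[[0, 0, -0.09], [0, 0, -0.18], [0, 0, -0.28], [0, 0, -0.376], [-0.02, -0.016, -0.376], [-0.04, -0.032, -0.376], [-0.06, -0.05, -0.376], [-0.08, -0.07, -0.376], [-0.107, -0.085, -0.376], [-0.107, -0.085, -0.376]], dr=[[0, 0, 0], [0, 0, 0], [0, 0, 0], [0, 0, 0], [0, 0, -0.095], [0, 0, -0.19], [0, 0, -0.285], [0, 0, -0.38], [0, 0, -0.475], [0, 0, -0.565]])

```text
time: 44.0
position: [0.5268, 0.1614, 0.1991]
tcp_rot: [-2.841, -1.335, 0.005]
force: [0.9, -0.4, -1.2]
finger_gap: 0.482
gripper_force: 61.2
```

Request:
carry_out(translation=[[0.021, -0.032, 0], [0.042, -0.064, 0], [0.064, -0.096, 0], [0.085, -0.128, 0], [0.106, -0.16, 0], [0.128, -0.19, 0], [0.149, -0.222, 0], [0.169, -0.251, 0], [0.169, -0.251, 0], [0.169, -0.251, 0]], dr=[[0, 0, -0.06], [0, 0, -0.12], [0, 0, -0.18], [0, 0, -0.24], [0, 0, -0.3], [0, 0, -0.36], [0, 0, -0.42], [0, 0, -0.475], [0, 0, -0.475], [0, 0, -0.475]])

```text
time: 45.0
position: [0.4881, 0.3043, 0.1994]
tcp_rot: [2.173, 2.268, -0.002]
force: [-0.1, -0.7, -0.3]
finger_gap: 0.48
gripper_force: 61.3
```

```bash
python3 - <<'E'
from plan import *
st(); plan([(.488,.3052,.08,92.8,10)],[(.488,.3052,.019,92.8,10)])
E
```

```text
t 45.0 pos [0.4881 0.3043 0.1994] psi 92.45 tilt [-0.001 -0.001] F [-0.1 -0.7 -0.3] gap 0.48 gf 61.3 q7 -0.41
10x t[0.002, 0.0, 0.239] dr[0.0, 0.001, -0.004] | 
10x t[0.0, 0.0, 0.122] dr[0.0, 0.0, 0.0] |
```

Request:
carry_out(translation=[[0, 0, 0.03], [0, 0, 0.06], [0, 0, 0.09], [0, 0, 0.12], [0, 0, 0.15], [0, 0, 0.18], [0, 0, 0.21], [0, 0, 0.239], [0, 0, 0.239], [0, 0, 0.239]], dr=[[0, 0, 0], [0, 0, 0], [0, 0, 0], [0, 0, 0], [0, 0, 0], [0, 0, 0], [0, 0, 0], [0, 0, 0], [0, 0, 0], [0, 0, 0]])

```text
time: 46.0
position: [0.4886, 0.3043, 0.0803]
tcp_rot: [2.173, 2.269, -0.001]
force: [-0.3, 0.2, -1.5]
finger_gap: 0.481
gripper_force: 61.4
```

```bash
python3 - <<'E'
from plan import *
st(); plan([(.488,.3052,.0195,92.8,10)])
E
```

```text
t 46.0 pos [0.4886 0.3043 0.0803] psi 92.48 tilt [-0.    -0.001] F [-0.3  0.2 -1.5] gap 0.481 gf 61.4 q7 -0.37
10x t[0.002, -0.001, 0.122] dr[0.0, 0.0, -0.004] |
```

Request:
carry_out(translation=[[0, 0, 0.01], [0, 0, 0.025], [0, 0, 0.04], [0, 0, 0.055], [0, 0, 0.07], [0, 0, 0.085], [0, 0, 0.1], [0, 0, 0.11], [0, 0, 0.121], [0, 0, 0.121]], dr=[[0, 0, 0], [0, 0, 0], [0, 0, 0], [0, 0, 0], [0, 0, 0], [0, 0, 0], [0, 0, 0], [0, 0, 0], [0, 0, 0], [0, 0, 0]])

```text
time: 47.0
position: [0.4879, 0.305, 0.0191]
tcp_rot: [-2.171, -2.27, 0.002]
force: [-0.0, 0.5, -1.6]
finger_gap: 0.478
gripper_force: 61.4
```

```bash
python3 - <<'E'
from plan import *
st(); plan([(.488,.3052,.2,92.8,10)],[(.354,.25,.2,12,10)])
E
```

```text
t 47.0 pos [0.4879 0.305  0.0191] psi 92.56 tilt [-0.001 -0.001] F [-0.   0.5 -1.6] gap 0.478 gf 61.4 q7 -0.36
10x t[0.0, 0.0, -0.362] dr[-0.001, 0.0, -0.003] | 
10x t[-0.097, -0.273, 0.0] dr[0.001, 0.0, 0.898] |
```

Request:
carry_out(translation=[[0, 0, 0], [0, 0, 0], [0, 0, 0], [0, 0, 0], [0, 0, -0.02], [0, 0, -0.06], [0, 0, -0.12], [0, 0, -0.2], [0, 0, -0.28], [0, 0, -0.36]], dr=[[0, 0, 0], [0, 0, 0], [0, 0, 0], [0, 0, 0], [0, 0, 0], [0, 0, 0], [0, 0, 0], [0, 0, 0], [0, 0, 0], [0, 0, 0]], hand=0.22)

```text
time: 48.0
position: [0.488, 0.305, 0.2022]
tcp_rot: [-2.171, -2.27, -0.001]
force: [0.4, -0.6, 0.1]
finger_gap: 0.609
gripper_force: 0.0
```

Request:
carry_out(translation=[[-0.1, -0.27, 0], [-0.1, -0.27, 0], [-0.1, -0.27, 0], [-0.1, -0.27, 0], [-0.1, -0.27, 0], [-0.1, -0.27, 0], [-0.1, -0.27, 0], [-0.1, -0.27, 0], [-0.1, -0.27, 0], [-0.1, -0.27, 0]], dr=[[0, 0, 0.09], [0, 0, 0.18], [0, 0, 0.27], [0, 0, 0.36], [0, 0, 0.45], [0, 0, 0.54], [0, 0, 0.63], [0, 0, 0.72], [0, 0, 0.81], [0, 0, 0.9]], hand=1)

```text
time: 49.0
position: [0.3556, 0.2495, 0.2005]
tcp_rot: [-3.125, -0.307, -0.001]
force: [0.8, -0.2, -1.1]
finger_gap: 0.998
gripper_force: 0.0
```

```bash
python3 - <<'E'
from plan import *
from look import modules
st(); im,ms,o=modules()
plan([(.445,.008,.11,-15.4,10)],[(.445,.008,.012,-15.4,10)],[(.445,.008,.2,-15.4,4),(.44,.06,.2,35,6)],[(.42,.302,.2,92.8,10)])
E
```

```text
t 49.0 pos [0.3556 0.2495 0.2005] psi 11.23 tilt [0.    0.002] F [ 0.8 -0.2 -1.1] gap 0.998 gf 0.0 q7 -1.38
[154. 208.] 0.92 2 ('G', 191, 0) [ 0.5543  0.3085  0.0256 -1.4834] -85.0 cost 0.414
[418. 203.] 0.84 2 ('R', 0, 174) [ 0.5659 -0.4095 -0.0246 -3.0754] 3.8 cost 0.254
[395. 205.] 0.81 2 ('R', 0, 183) [ 0.5522 -0.3216  0.048   3.155 ] 0.8 cost 0.396
[158. 234.] 0.62 2 ('G', 193, 0) [0.4862 0.3052 0.0268 1.7053] -82.3 cost 0.419
[270. 251.] 0.56 2 ('G', 183, 0) [0.4468 0.0085 0.0198 2.8601] -16.1 cost 0.265
[141. 228.] 0.45 1 ('G', 1181, 0) [ 0.5604  0.3793  0.0954 -3.1079] 1.9 cost 0.827
10x t[0.077, 0.509, 0.18] dr[0.0, 0.0, 0.302] | 
10x t[0.0, 0.0, 0.196] dr[0.0, 0.0, 0.0] | 
4x t[0.0, 0.0, -0.376] dr[0.0, 0.0, 0.0] | 6x t[-0.038, -0.097, -0.376] dr[0.0, 0.0, -0.56] | 
10x t[0.245, -0.42, 0.0] dr[0.0, 0.0, -0.642] |
```

Request:
carry_out(translation=[[0.015, 0.09, 0], [0.03, 0.18, 0], [0.045, 0.27, 0], [0.06, 0.36, 0.06], [0.07, 0.45, 0.12], [0.077, 0.509, 0.18], [0.077, 0.509, 0.18], [0.077, 0.509, 0.18], [0.077, 0.509, 0.18], [0.077, 0.509, 0.18]], dr=[[0, 0, 0.08], [0, 0, 0.16], [0, 0, 0.24], [0, 0, 0.302], [0, 0, 0.302], [0, 0, 0.302], [0, 0, 0.302], [0, 0, 0.302], [0, 0, 0.302], [0, 0, 0.302]])

```text
time: 50.2
position: [0.4445, 0.0097, 0.1106]
tcp_rot: [-3.112, 0.42, -0.001]
force: [0.4, -0.5, 0.9]
finger_gap: 1.001
gripper_force: 0.0
```

Request:
carry_out(translation=[[0, 0, 0.03], [0, 0, 0.06], [0, 0, 0.09], [0, 0, 0.12], [0, 0, 0.15], [0, 0, 0.18], [0, 0, 0.196], [0, 0, 0.196], [0, 0, 0.196], [0, 0, 0.196]], dr=[[0, 0, 0], [0, 0, 0], [0, 0, 0], [0, 0, 0], [0, 0, 0], [0, 0, 0], [0, 0, 0], [0, 0, 0], [0, 0, 0], [0, 0, 0]])

```text
time: 51.2
position: [0.4493, 0.008, 0.0162]
tcp_rot: [3.111, -0.425, -0.012]
force: [-0.6, -0.5, 0.3]
finger_gap: 0.997
gripper_force: 0.0
```

Request:
carry_out(translation=[[0, 0, 0], [0, 0, 0], [0, 0, 0], [0, 0, 0], [0, 0, 0], [0, 0, 0], [0, 0, 0], [0, 0, 0], [0, 0, 0], [0, 0, 0]], dr=[[0, 0, 0], [0, 0, 0], [0, 0, 0], [0, 0, 0], [0, 0, 0], [0, 0, 0], [0, 0, 0], [0, 0, 0], [0, 0, 0], [0, 0, 0]], hand=-1)

```text
time: 52.2
position: [0.4492, 0.0076, 0.016]
tcp_rot: [3.111, -0.427, -0.013]
force: [-1.0, -0.3, 5.1]
finger_gap: 0.48
gripper_force: 61.4
```

Request:
carry_out(translation=[[0, 0, -0.09], [0, 0, -0.18], [0, 0, -0.28], [0, 0, -0.376], [-0.008, -0.02, -0.376], [-0.016, -0.04, -0.376], [-0.024, -0.06, -0.376], [-0.032, -0.08, -0.376], [-0.038, -0.097, -0.376], [-0.038, -0.097, -0.376]], dr=[[0, 0, 0], [0, 0, 0], [0, 0, 0], [0, 0, 0], [0, 0, -0.095], [0, 0, -0.19], [0, 0, -0.285], [0, 0, -0.38], [0, 0, -0.475], [0, 0, -0.56]])

```text
time: 53.2
position: [0.4448, 0.061, 0.2034]
tcp_rot: [-2.99, -0.95, 0.015]
force: [0.6, -0.8, -1.8]
finger_gap: 0.477
gripper_force: 61.9
```

Request:
carry_out(translation=[[0.03, -0.05, 0], [0.06, -0.1, 0], [0.09, -0.155, 0], [0.12, -0.21, 0], [0.15, -0.26, 0], [0.18, -0.31, 0], [0.21, -0.36, 0], [0.245, -0.42, 0], [0.245, -0.42, 0], [0.245, -0.42, 0]], dr=[[0, 0, -0.08], [0, 0, -0.16], [0, 0, -0.24], [0, 0, -0.32], [0, 0, -0.4], [0, 0, -0.48], [0, 0, -0.56], [0, 0, -0.642], [0, 0, -0.642], [0, 0, -0.642]])

```text
time: 54.2
position: [0.4256, 0.302, 0.2034]
tcp_rot: [-2.166, -2.266, 0.012]
force: [-0.0, -1.2, -0.6]
finger_gap: 0.478
gripper_force: 61.9
```

```bash
python3 - <<'E'
from plan import *
st(); plan([(.42,.302,.08,92.8,10)],[(.42,.302,.019,92.8,10)])
E
```

```text
t 54.2 pos [0.4256 0.302  0.2034] psi 92.61 tilt [-0.01  -0.001] F [-0.  -1.2 -0.6] gap 0.478 gf 61.9 q7 -0.45
10x t[0.001, -0.009, 0.247] dr[-0.006, 0.0, -0.002] | 
10x t[0.0, 0.0, 0.122] dr[0.0, 0.0, 0.0] |
```

```bash
python3 - <<'E'
from plan import *
s=r.sense();P=np.array(s["position"]);R=Ro.from_rotvec(s["tcp_rot"]).as_matrix()
for z in(.08,.0225): print(np.round(R.T@(np.array([.42,.3055,z])-P)/.5,3))
E
```

```text
[ 0.008 -0.008  0.247]
[ 0.008 -0.007  0.362]
```

Request:
carry_out(translation=[[0.008, -0.008, 0.03], [0.008, -0.008, 0.06], [0.008, -0.008, 0.09], [0.008, -0.008, 0.12], [0.008, -0.008, 0.15], [0.008, -0.008, 0.18], [0.008, -0.008, 0.21], [0.008, -0.008, 0.247], [0.008, -0.008, 0.247], [0.008, -0.008, 0.247]], dr=[[0, 0, 0], [0, 0, 0], [0, 0, 0], [0, 0, 0], [0, 0, 0], [0, 0, 0], [0, 0, 0], [0, 0, 0], [0, 0, 0], [0, 0, 0]])

```text
time: 55.2
position: [0.4213, 0.3042, 0.0805]
tcp_rot: [-2.17, -2.264, 0.012]
force: [0.5, 0.0, -0.9]
finger_gap: 0.481
gripper_force: 61.7
```

```bash
python3 - <<'E'
from plan import *
from crop import crop
st()
s=r.sense();P=np.array(s["position"]);R=Ro.from_rotvec(s["tcp_rot"]).as_matrix()
for z in(.0225,): print(np.round(R.T@(np.array([.42,.3055,z])-P)/.5,3))
b=crop(r.camera("side"),185,270,160,120,5);cv2.imwrite("pics/c10.png",b)
E
```

```text
t 55.2 pos [0.4213 0.3042 0.0805] psi 92.44 tilt [-0.01  -0.002] F [ 0.5  0.  -0.9] gap 0.481 gf 61.7 q7 -0.41
[ 0.003 -0.001  0.116]
```

View pics/c10.png

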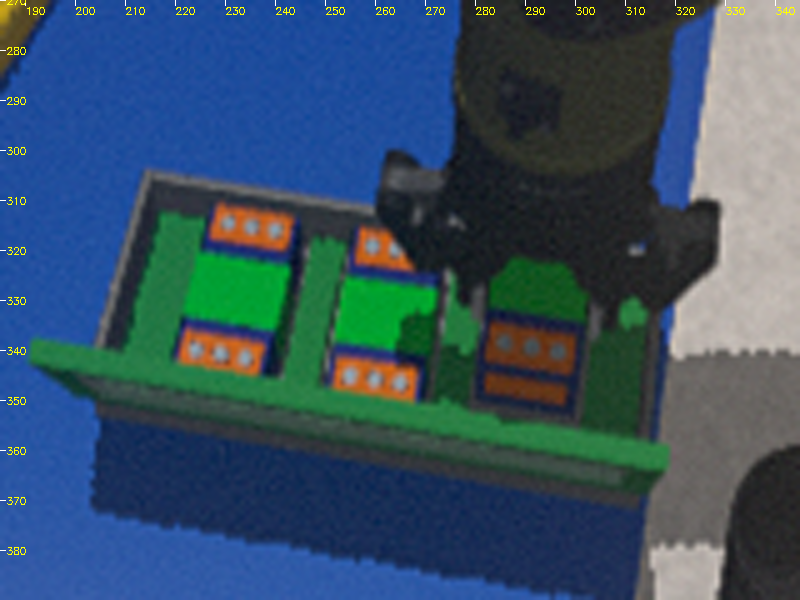

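Two greens lie flat in their nests, and the third (near (290,345)) lines up with the last one. I'll lower it.

Request:
carry_out(translation=[[0.003, 0, 0.01], [0.003, 0, 0.025], [0.003, 0, 0.04], [0.003, 0, 0.055], [0.003, 0, 0.07], [0.003, 0, 0.085], [0.003, 0, 0.1], [0.003, 0, 0.11], [0.003, 0, 0.115], [0.003, 0, 0.115]], dr=[[0, 0, 0], [0, 0, 0], [0, 0, 0], [0, 0, 0], [0, 0, 0], [0, 0, 0], [0, 0, 0], [0, 0, 0], [0, 0, 0], [0, 0, 0]])

```text
time: 56.25
position: [0.4204, 0.307, 0.0225]
tcp_rot: [-2.167, -2.266, 0.011]
force: [0.2, -0.3, -0.2]
finger_gap: 0.487
gripper_force: 61.7
```

```bash
python3 - <<'E'
from plan import *
st()
E
```

```text
t 56.25 pos [0.4204 0.307  0.0225] psi 92.56 tilt [-0.009 -0.   ] F [ 0.2 -0.3 -0.2] gap 0.487 gf 61.7 q7 -0.4
```

Request:
carry_out(translation=[[0, 0, 0], [0, 0, 0], [0, 0, 0], [0, 0, 0], [0, 0, -0.02], [0, 0, -0.06], [0, 0, -0.14], [0, 0, -0.23], [0, 0, -0.32], [0, 0, -0.4]], dr=[[0, 0, 0], [0, 0, 0], [0, 0, 0], [0, 0, 0], [0, 0, 0], [0, 0, 0], [0, 0, 0], [0, 0, 0], [0, 0, 0], [0, 0, 0]], hand=0.22)

```text
time: 57.25
position: [0.4223, 0.307, 0.2258]
tcp_rot: [-2.167, -2.266, 0.007]
force: [0.1, 0.9, -0.3]
finger_gap: 0.61
gripper_force: 0.0
```

```bash
python3 - <<'E'
from plan import *
st()
pts=[]
for th in(104,90,75,60,48,36,25,15,7,0,-3):
    a=np.radians(th); rr=.085
    y=.355-rr*np.cos(a)+.004*np.sin(a)+.011; z=.0485+rr*np.sin(a)+.004*np.cos(a); pts.append((th,round(y,3),round(z,3)))
print(pts)
plan([(.485,.30,.27,92.8,10)],[(.485,.45,.27,92.8,10)],[(.485,.45,.13,92.8,10)],[(.485,y,z,92.8,1) for t,y,z in pts])
E
```

```text
t 57.25 pos [0.4223 0.307  0.2258] psi 92.55 tilt [-0.008  0.001] F [ 0.1  0.9 -0.3] gap 0.61 gf 0.0 q7 -0.46
[(104, np.float64(0.39), np.float64(0.13)), (90, np.float64(0.37), np.float64(0.134)), (75, np.float64(0.348), np.float64(0.132)), (60, np.float64(0.327), np.float64(0.124)), (48, np.float64(0.312), np.float64(0.114)), (36, np.float64(0.3), np.float64(0.102)), (25, np.float64(0.291), np.float64(0.088)), (15, np.float64(0.285), np.float64(0.074)), (7, np.float64(0.282), np.float64(0.063)), (0, np.float64(0.281), np.float64(0.053)), (-3, np.float64(0.281), np.float64(0.048))]
10x t[-0.019, 0.124, -0.089] dr[-0.005, -0.001, -0.003] | 
10x t[0.299, 0.015, 0.0] dr[0.0, 0.0, 0.0] | 
10x t[0.0, 0.0, 0.28] dr[0.0, 0.0, 0.0] | 
1x t[-0.12, -0.006, 0.0] dr[0.0, 0.0, 0.0] | 1x t[-0.16, -0.008, -0.008] dr[0.0, 0.0, 0.0] | 1x t[-0.203, -0.01, -0.004] dr[0.0, 0.0, 0.0] | 1x t[-0.245, -0.012, 0.012] dr[0.0, 0.0, 0.0] | 1x t[-0.275, -0.014, 0.032] dr[0.0, 0.0, 0.0] | 1x t[-0.299, -0.015, 0.056] dr[0.0, 0.0, 0.0] | 1x t[-0.317, -0.016, 0.084] dr[0.0, 0.0, 0.0] | 1x t[-0.329, -0.016, 0.112] dr[0.0, 0.0, 0.0] | 1x t[-0.335, -0.017, 0.134] dr[0.0, 0.0, 0.0] | 1x t[-0.337, -0.017, 0.154] dr[0.0, 0.0, 0.0] | 1x t[-0.337, -0.017, 0.164] dr[0.0, 0.0, 0.0] |
```

Request:
carry_out(translation=[[-0.019, 0.124, -0.089], [-0.019, 0.124, -0.089], [-0.019, 0.124, -0.089], [-0.019, 0.124, -0.089], [-0.019, 0.124, -0.089], [-0.019, 0.124, -0.089], [-0.019, 0.124, -0.089], [-0.019, 0.124, -0.089], [-0.019, 0.124, -0.089], [-0.019, 0.124, -0.089]], dr=[[-0.005, 0, -0.003], [-0.005, 0, -0.003], [-0.005, 0, -0.003], [-0.005, 0, -0.003], [-0.005, 0, -0.003], [-0.005, 0, -0.003], [-0.005, 0, -0.003], [-0.005, 0, -0.003], [-0.005, 0, -0.003], [-0.005, 0, -0.003]], hand=-1)

```text
time: 58.25
position: [0.485, 0.3005, 0.2667]
tcp_rot: [-2.165, -2.275, 0.001]
force: [-0.5, 0.2, 0.4]
finger_gap: -0.001
gripper_force: 0.0
```

Request:
carry_out(translation=[[0.04, 0, 0], [0.08, 0, 0], [0.12, 0, 0], [0.16, 0, 0], [0.2, 0.015, 0], [0.24, 0.015, 0], [0.299, 0.015, 0], [0.299, 0.015, 0], [0.299, 0.015, 0], [0.299, 0.015, 0]], dr=[[0, 0, 0], [0, 0, 0], [0, 0, 0], [0, 0, 0], [0, 0, 0], [0, 0, 0], [0, 0, 0], [0, 0, 0], [0, 0, 0], [0, 0, 0]])

```text
time: 59.25
position: [0.4853, 0.4496, 0.2667]
tcp_rot: [-2.166, -2.275, 0.002]
force: [-0.2, -1.0, -0.2]
finger_gap: 0.001
gripper_force: 0.0
```

```bash
python3 - <<'E'
from plan import *
from look import modules
from crop import crop
st(); im,ms,o=modules()
a=crop(im["top"],100,165,100,130,4);b=crop(im["side"],185,280,150,110,4)
b=cv2.copyMakeBorder(b,0,520-b.shape[0],0,0,0); cv2.imwrite("pics/c11.png",cv2.resize(np.hstack([a,b]),None,fx=.8,fy=.8,interpolation=cv2.INTER_AREA))
plan([(.485,.45,.13,92.8,10)])
E
```

```text
t 59.25 pos [0.4853 0.4496 0.2667] psi 92.8 tilt [-0.001 -0.001] F [-0.2 -1.  -0.2] gap 0.001 gf 0.0 q7 -0.6
[393. 203.] 0.91 1 ('R', 0, 181) [ 0.5527 -0.3262  0.0246 -3.079 ] 3.6 cost 0.051
[157. 262.] 0.87 2 ('G', 200, 0) [ 0.4191  0.3032  0.0285 -1.5471] -88.6 cost 0.43
[156. 234.] 0.85 1 ('G', 191, 0) [0.4862 0.3102 0.0108 1.6296] -86.6 cost 0.08
[419. 203.] 0.7 1 ('R', 0, 180) [ 0.558  -0.3947  0.025  -3.0339] 6.2 cost 0.052
[154. 209.] 0.6 1 ('G', 186, 0) [ 0.564   0.3319 -0.0505  1.669 ] -84.4 cost 0.077
10x t[0.001, -0.001, 0.274] dr[-0.001, 0.0, -0.001] |
```

View pics/c11.png

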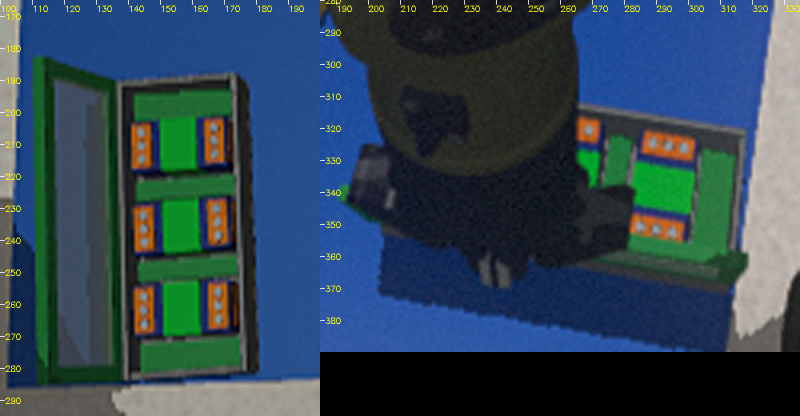

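All three greens lie flat in their nests (top px rows 209, 234 and 262, column about 156). Next I shut the lid.

Request:
carry_out(translation=[[0, 0, 0.04], [0, 0, 0.08], [0, 0, 0.12], [0, 0, 0.16], [0, 0, 0.2], [0, 0, 0.24], [0, 0, 0.274], [0, 0, 0.274], [0, 0, 0.274], [0, 0, 0.274]], dr=[[0, 0, 0], [0, 0, 0], [0, 0, 0], [0, 0, 0], [0, 0, 0], [0, 0, 0], [0, 0, 0], [0, 0, 0], [0, 0, 0], [0, 0, 0]])

```text
time: 60.45
position: [0.4859, 0.4505, 0.1311]
tcp_rot: [-2.166, -2.275, -0.003]
force: [-0.1, -0.3, 0.4]
finger_gap: 0.001
gripper_force: 0.0
```

Request:
carry_out(translation=[[-0.05, -0.003, 0], [-0.09, -0.005, 0], [-0.12, -0.006, 0], [-0.14, -0.007, -0.004], [-0.16, -0.008, -0.008], [-0.18, -0.009, -0.006], [-0.203, -0.01, -0.004], [-0.225, -0.011, 0.004], [-0.245, -0.012, 0.012], [-0.26, -0.013, 0.022]], dr=[[0, 0, 0], [0, 0, 0], [0, 0, 0], [0, 0, 0], [0, 0, 0], [0, 0, 0], [0, 0, 0], [0, 0, 0], [0, 0, 0], [0, 0, 0]])

```text
time: 61.45
position: [0.485, 0.3184, 0.1183]
tcp_rot: [-2.166, -2.274, 0.002]
force: [1.3, 0.8, 1.3]
finger_gap: -0.004
gripper_force: 0.6
```

```bash
python3 - <<'E'
from plan import *
st(); plan([(.485,y,z,92.8,1) for y,z in((.312,.114),(.3,.102),(.291,.088),(.285,.074),(.282,.063),(.281,.056))])
r.camera("side")
for d in r.masks_of("side","lid")[:1]: yy,xx=np.nonzero(d["mask"]);print(d["conf"],d["xy"],xx.min(),xx.max(),yy.min(),yy.max())
E
```

```text
t 61.45 pos [0.485  0.3184 0.1183] psi 92.78 tilt [-0.002 -0.001] F [1.3 0.8 1.3] gap -0.004 gf 0.6 q7 -0.4
1x t[-0.013, -0.001, 0.009] dr[-0.001, 0.0, 0.0] | 1x t[-0.037, -0.002, 0.033] dr[-0.001, 0.0, 0.0] | 1x t[-0.055, -0.003, 0.061] dr[-0.001, 0.0, 0.0] | 1x t[-0.067, -0.003, 0.089] dr[-0.001, 0.0, 0.0] | 1x t[-0.073, -0.003, 0.111] dr[-0.001, 0.0, 0.0] | 1x t[-0.075, -0.003, 0.125] dr[-0.001, 0.0, 0.0] | 
0.84 [0.4627, 0.8002] 200 321 302 366
```

Request:
carry_out(translation=[[-0.013, 0, 0.009], [-0.025, 0, 0.02], [-0.037, -0.002, 0.033], [-0.047, -0.002, 0.047], [-0.055, -0.003, 0.061], [-0.062, -0.003, 0.075], [-0.067, -0.003, 0.089], [-0.071, -0.003, 0.1], [-0.073, -0.003, 0.111], [-0.073, -0.003, 0.115]], dr=[[0, 0, 0], [0, 0, 0], [0, 0, 0], [0, 0, 0], [0, 0, 0], [0, 0, 0], [0, 0, 0], [0, 0, 0], [0, 0, 0], [0, 0, 0]])

```text
time: 62.55
position: [0.4848, 0.2831, 0.0605]
tcp_rot: [-2.165, -2.274, 0.003]
force: [-0.6, 0.1, 0.4]
finger_gap: -0.002
gripper_force: 0.3
```

Request:
carry_out(translation=[[0, 0, 0.002], [0, 0, 0.004], [0, 0, 0.006], [0, 0, 0.008], [0, 0, 0.01], [0, 0, 0.012], [0, 0, 0.014], [0, 0, 0.014], [0, 0, 0.014], [0, 0, 0.014]], dr=[[0, 0, 0], [0, 0, 0], [0, 0, 0], [0, 0, 0], [0, 0, 0], [0, 0, 0], [0, 0, 0], [0, 0, 0], [0, 0, 0], [0, 0, 0]])

```text
time: 63.55
position: [0.4852, 0.2836, 0.0564]
tcp_rot: [-2.165, -2.274, -0.001]
force: [-3.4, -1.2, 20.3]
finger_gap: 0.002
gripper_force: 9.8
```

Request:
carry_out(translation=[[0, 0, -0.04], [0, 0, -0.1], [0, 0, -0.18], [0, 0, -0.26], [0, 0, -0.32], [0, 0, -0.32], [0, 0, -0.32], [0, 0, -0.32], [0, 0, -0.32], [0, 0, -0.32]], dr=[[0, 0, 0], [0, 0, 0], [0, 0, 0], [0, 0, 0], [0, 0, 0], [0, 0, 0], [0, 0, 0], [0, 0, 0], [0, 0, 0], [0, 0, 0]], hand=-0.25)

```text
time: 64.55
position: [0.4849, 0.2832, 0.2132]
tcp_rot: [-2.165, -2.275, 0.004]
force: [-0.9, -0.1, 0.0]
finger_gap: 0.377
gripper_force: 0.0
```

```bash
python3 - <<'E'
from plan import *
st(); plan([(.46,-.15,.2,93.5,10)],[(.4482,-.3656,.17,94.3,10)],[(.4482,-.3656,.12,94.3,10)],[(.4482,-.3656,.033,94.3,10)])
E
```

```text
t 64.55 pos [0.4849 0.2832 0.2132] psi 92.83 tilt [-0.003 -0.001] F [-0.9 -0.1  0. ] gap 0.377 gf 0.0 q7 -0.38
10x t[-0.863, -0.092, 0.027] dr[-0.002, 0.0, -0.007] | 
10x t[-0.429, -0.05, 0.061] dr[0.0, 0.0, -0.009] | 
10x t[0.0, 0.0, 0.1] dr[0.0, 0.0, 0.0] | 
10x t[0.0, 0.0, 0.174] dr[0.0, 0.0, 0.0] |
```

Request:
carry_out(translation=[[-0.09, -0.01, 0], [-0.18, -0.02, 0], [-0.27, -0.03, 0], [-0.36, -0.04, 0], [-0.45, -0.05, 0.01], [-0.54, -0.06, 0.01], [-0.63, -0.07, 0.02], [-0.72, -0.08, 0.02], [-0.8, -0.085, 0.027], [-0.863, -0.092, 0.027]], dr=[[0, 0, -0.007], [0, 0, -0.007], [0, 0, -0.007], [0, 0, -0.007], [0, 0, -0.007], [0, 0, -0.007], [0, 0, -0.007], [0, 0, -0.007], [0, 0, -0.007], [0, 0, -0.007]])

```text
time: 65.55
position: [0.46, -0.1527, 0.2]
tcp_rot: [-2.155, -2.284, 0.003]
force: [0.4, 1.0, -0.5]
finger_gap: 0.377
gripper_force: 0.0
```

Request:
carry_out(translation=[[-0.07, -0.008, 0.01], [-0.14, -0.016, 0.02], [-0.21, -0.024, 0.03], [-0.28, -0.033, 0.04], [-0.35, -0.041, 0.05], [-0.429, -0.05, 0.061], [-0.429, -0.05, 0.061], [-0.429, -0.05, 0.061], [-0.429, -0.05, 0.061], [-0.429, -0.05, 0.061]], dr=[[0, 0, -0.009], [0, 0, -0.009], [0, 0, -0.009], [0, 0, -0.009], [0, 0, -0.009], [0, 0, -0.009], [0, 0, -0.009], [0, 0, -0.009], [0, 0, -0.009], [0, 0, -0.009]])

```text
time: 66.55
position: [0.4493, -0.3636, 0.17]
tcp_rot: [-2.133, -2.304, -0.001]
force: [-0.4, 0.3, 0.1]
finger_gap: 0.371
gripper_force: 0.0
```

```bash
python3 - <<'E'
from plan import *
st(); plan([(.4485,-.3656,.033,94.3,10)])
c=r.camera("top"); cv2.imwrite("pics/top12.png",c)
E
```

```text
t 66.55 pos [ 0.4493 -0.3636  0.17  ] psi 94.41 tilt [-0.001  0.002] F [-0.4  0.3  0.1] gap 0.371 gf 0.0 q7 0.72
10x t[-0.004, -0.002, 0.274] dr[-0.001, -0.001, 0.001] |
```

View pics/top12.png

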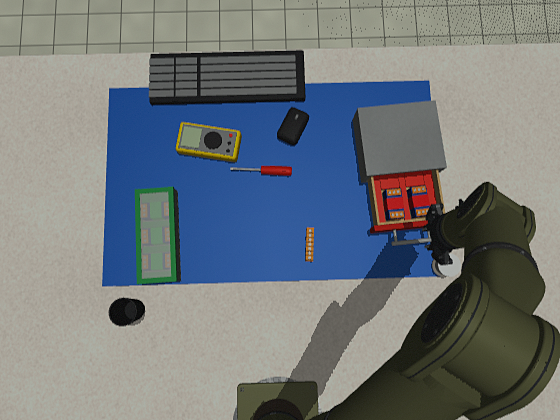

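The lid is shut flat over three modules (around (157,235)), the mat is clear, and both reds are in the drawer. Now I grip the handle and push the drawer home.

Request:
carry_out(translation=[[-0.004, -0.002, 0.04], [-0.004, -0.002, 0.08], [-0.004, -0.002, 0.12], [-0.004, -0.002, 0.16], [-0.004, -0.002, 0.19], [-0.004, -0.002, 0.22], [-0.004, -0.002, 0.245], [-0.004, -0.002, 0.262], [-0.004, -0.002, 0.274], [-0.004, -0.002, 0.274]], dr=[[0, 0, 0], [0, 0, 0], [0, 0, 0], [0, 0, 0], [0, 0, 0], [0, 0, 0], [0, 0, 0], [0, 0, 0], [0, 0, 0], [0, 0, 0]])

```text
time: 67.6
position: [0.4475, -0.3673, 0.0325]
tcp_rot: [-2.136, -2.301, 0.001]
force: [-0.7, -0.0, 0.8]
finger_gap: 0.369
gripper_force: 0.0
```

Request:
carry_out(translation=[[0, 0, 0], [0, 0, 0], [0, 0, 0], [0, 0, 0], [0, 0, 0], [0, 0, 0], [0, 0, 0], [0, 0, 0], [0, 0, 0], [0, 0, 0]], dr=[[0, 0, 0], [0, 0, 0], [0, 0, 0], [0, 0, 0], [0, 0, 0], [0, 0, 0], [0, 0, 0], [0, 0, 0], [0, 0, 0], [0, 0, 0]], hand=-1)

```text
time: 68.6
position: [0.4484, -0.3677, 0.0338]
tcp_rot: [2.137, 2.302, -0.0]
force: [1.8, 0.6, 5.6]
finger_gap: 0.102
gripper_force: 59.0
```

```bash
python3 - <<'E'
from plan import *
st()
E
```

```text
t 68.6 pos [ 0.4484 -0.3677  0.0338] psi 94.28 tilt [ 0.    -0.001] F [1.8 0.6 5.6] gap 0.102 gf 59.0 q7 0.73
```

Request:
carry_out(translation=[[0, 0.025, 0], [0, 0.05, 0], [0, 0.075, 0], [0, 0.1, 0], [0, 0.125, 0], [0, 0.15, 0], [0, 0.175, 0], [0, 0.2, 0], [0, 0.22, 0], [0, 0.24, 0]], dr=[[0, 0, 0], [0, 0, 0], [0, 0, 0], [0, 0, 0], [0, 0, 0], [0, 0, 0], [0, 0, 0], [0, 0, 0], [0, 0, 0], [0, 0, 0]])

```text
time: 69.6
position: [0.5673, -0.3585, 0.0338]
tcp_rot: [-2.136, -2.301, 0.002]
force: [-2.1, 2.1, 7.3]
finger_gap: 0.103
gripper_force: 59.3
```

Request:
carry_out(translation=[[0, 0.004, 0], [0, 0.008, 0], [0, 0.012, 0], [0, 0.016, 0], [0, 0.02, 0], [0, 0.024, 0], [0, 0.028, 0], [0, 0.03, 0], [0, 0.032, 0], [0, 0.034, 0]], dr=[[0, 0, 0], [0, 0, 0], [0, 0, 0], [0, 0, 0], [0, 0, 0], [0, 0, 0], [0, 0, 0], [0, 0, 0], [0, 0, 0], [0, 0, 0]])

```text
time: 70.6
position: [0.5815, -0.3574, 0.0338]
tcp_rot: [-2.135, -2.298, 0.005]
force: [-6.2, 1.8, 12.7]
finger_gap: 0.101
gripper_force: 60.3
```

Request:
carry_out(translation=[[0, 0.001, 0], [0, 0.002, 0], [0, 0.003, 0], [0, 0.004, 0], [0, 0.005, 0], [0, 0.006, 0], [0, 0.006, 0], [0, 0.006, 0], [0, 0.006, 0], [0, 0.006, 0]], dr=[[0, 0, 0], [0, 0, 0], [0, 0, 0], [0, 0, 0], [0, 0, 0], [0, 0, 0], [0, 0, 0], [0, 0, 0], [0, 0, 0], [0, 0, 0]])

```text
time: 71.6
position: [0.5815, -0.3574, 0.0337]
tcp_rot: [-2.133, -2.293, 0.01]
force: [-10.2, 3.5, 15.7]
finger_gap: 0.103
gripper_force: 60.6
```

Request:
carry_out(translation=[[0, 0, 0], [0, 0, 0], [0, 0, 0], [0, -0.008, 0], [0, -0.008, 0], [0, -0.008, -0.04], [0, -0.008, -0.1], [0, -0.008, -0.18], [0, -0.008, -0.26], [0, -0.008, -0.32]], dr=[[0, 0, 0], [0, 0, 0], [0, 0, 0], [0, 0, 0], [0, 0, 0], [0, 0, 0], [0, 0, 0], [0, 0, 0], [0, 0, 0], [0, 0, 0]], hand=-0.25)

```text
time: 72.6
position: [0.5837, -0.3578, 0.1951]
tcp_rot: [2.137, 2.302, -0.001]
force: [0.3, 0.2, -0.4]
finger_gap: 0.378
gripper_force: 0.0
```

Request:
carry_out(translation=[[0.4, -0.2, 0], [0.4, -0.2, 0], [0.4, -0.2, 0], [0.4, -0.2, 0], [0.4, -0.2, 0], [0.4, -0.2, 0], [0.4, -0.2, 0], [0.4, -0.2, 0], [0.4, -0.2, 0], [0.4, -0.2, 0]], dr=[[0, 0, 0], [0, 0, 0], [0, 0, 0], [0, 0, 0], [0, 0, 0], [0, 0, 0], [0, 0, 0], [0, 0, 0], [0, 0, 0], [0, 0, 0]])

```text
time: 73.6
position: [0.4692, -0.1663, 0.193]
tcp_rot: [-2.138, -2.301, 0.001]
force: [0.6, 0.1, 0.0]
finger_gap: 0.373
gripper_force: 0.0
```

```bash
python3 - <<'E'
from plan import *
from crop import crop
st()
a=crop(r.camera("top"),345,95,110,110,4);b=crop(r.camera("side"),185,295,85,110,4);s=r.camera("side");c=crop(s,185,290,140,100,3); d=crop(s,195,95,140,100,3)
R=np.vstack([c,d]);a=cv2.copyMakeBorder(a,0,600-a.shape[0],0,0,0);cv2.imwrite("pics/c13.png",cv2.resize(np.hstack([a,R]),(800,560),interpolation=cv2.INTER_AREA))
E
```

```text
t 73.6 pos [ 0.4692 -0.1663  0.193 ] psi 94.18 tilt [-0.001 -0.   ] F [0.6 0.1 0. ] gap 0.373 gf 0.0 q7 0.42
```

View pics/c13.png

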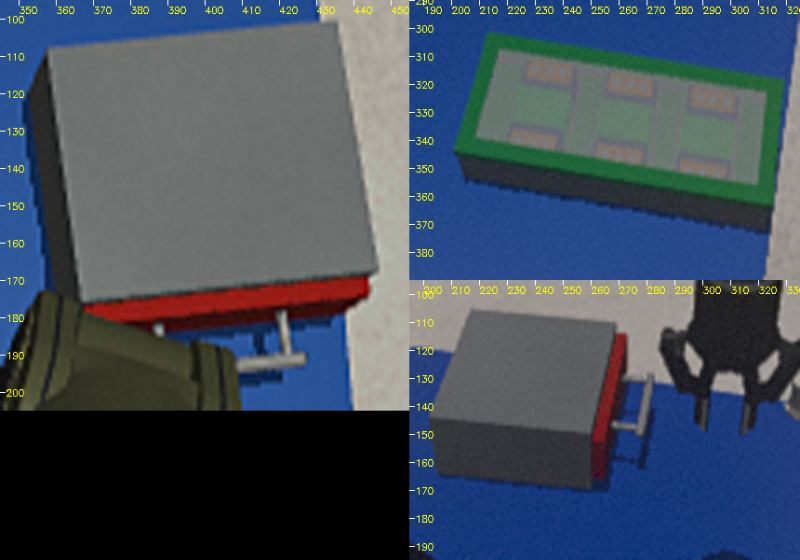

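The lid is flat on the rim with three modules under it. The drawer front sits flush with the cabinet, with no gap at top row 172. The gripper touches nothing, so I'm handing the job in.

```bash
python3 -c "
from rig import r
print(r.job_done())"
```

```text
the job is handed in; nothing more can be done
None
```

I sorted all five modules: three green flat in the carrier with its lid shut, two red flat in the drawer pushed fully home. I handed the job in at about 74 s; the judge's verdict wasn't shown.

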